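# Make up the chuck-change kit for the spin coater

### The arm

A 6-joint arm with a two-finger parallel gripper is mounted at the origin on a cart in front of the work surface, level with it; the furniture and walls round the work are solid. World frame = base frame: x ahead of the robot, y to its left, z up, the work surface at z = 0. Lengths are in mm, angles in degrees, forces in N, time in s.
With the tool pointing down it reaches from about 300 to 875 mm from the base axis. Payload 6.4 kg.
Tool frame: the origin (TCP) lies at the very end of the fingers, on their centre line; the grasp point (between the pads) lies 19 mm behind it (r.pinch_z is the distance from the TCP to the grasp point, in mm); z points along the fingers, y is the direction in which the jaws open and shut (so a half turn about z gives the same grasp; the last joint's range is limited). The gripper opens to 88 mm and grips with 3 to 60 N. Pads are 18 mm wide; open, the fingers measure 123 mm over their backs; the gripper's body (75 mm by 187 mm) begins 45 mm behind the grasp point.
Start: joints at [-81.606, 10.359, 92.074, -0, 77.567, -11.82], TCP at [198.694, -539.594, 238.714] pointing down, gripper open.
Joint ranges: [-171.53, 171.53], [-51.25, 118.39], [17.06, 147.69], [-65.23, 245.23], [0, 150.52], [-178.68, 178.68]. Speed limits (degrees/s): [147.25, 147.25, 172.46, 180, 180, 180].

### API

Orientations are given as [roll, pitch, yaw] about the fixed x, y, z axes, in that order (R = Rz(yaw) Ry(pitch) Rx(roll)).
In Python, from station import read_state, imaging, job, r gives the robot as it stands.
- The arm moves only by the tool move_arm, never from a script. Its argument "moves" is a list of rows, each a list of 3 entries, a list of its own where there are three numbers: the shift along the world's x, y, z in m, then the turn, a rotation vector about the world's x, y, z in degrees, then the closure, from 0 (fully open) to 1 (shut). A call has 1 to 20 rows; each row is the pose to reach, as a shift and turn from the pose measured when the call began; what a row does not reach only later rows make up. A row lasts 1/10 s, in which the tool goes at most 50 mm and 8.59 degrees, less where a joint would pass 70% of its speed; a pose out of reach is approached as far as the arm can. A call with a gripper value outside its range is refused whole. The fingers move at their own pace and stop on an object; the grip force is fixed at half the most. Time passes only in rows, so rows that repeat a pose let the fingers close. It gives the time, the measured TCP pose, the force and the opening at its end, in the units of the state.
- read_state(): the state, without advancing time (a new reading comes with each control period).
- imaging.capture(name): name is "side" or "top"; returns a dict with "image" (400x640x3 uint8, red, green, blue), "vfov" (degrees; the focal length in pixels is half the picture's height over the tangent of half this angle, whatever the lens; pixels are square), "cx", "cy" (the principal point, pixels), "R" (3x3) and "t" (3): a world point X has camera coordinates R X + t. Camera axes: x right, y down, z forward; pixel columns grow to the right and rows downward; lengths in mm; the calibration is good to about 2 mm. A picture is of the moment at which its call begins. There is no depth.
- job.hand_in(): hands the job in, once; it reports no verdict.
Trained networks look in a picture, given as the dict that the camera call returned (one of the last four; its "shot" number tells which), for a name from the list of things; names that differ only in an ending like _2 or _b are one class to them, and where a whole thing is asked for, a point or a joint stands for the part that bears it (a point fixed in the world has none). Each returns a list of dicts, best first, with "p" (0 to 1); they miss things now and then, are a little off and sometimes report something else, mostly with a low value. They report only what shows in the picture. A call takes as long as a camera call. They do not tell look-alikes from the thing itself.
- imaging.recognise(name, picture): "xy" ([column, row] in pixels, amid what is visible of it).
- imaging.place_of(name, picture): "xy" ([column, row] in pixels: a listed point, or the origin of a listed thing).
The state is a dict: "clock": time; "q": joint angles; "dq": joint speeds; "joint_torque": joint torques, N m; "tcp_pos": TCP position; "eef_rot": TCP orientation; "wrist_force": force on the tool from outside, world axes, zero at the start; "moment": the same for the moment, N m; "width": finger opening in mm.
Only numpy, scipy, OpenCV 4.12 (cv2) and the standard library are available. Lean on these libraries where they do the work, as an engineer would, in place of code of your own. Each camera call takes 0.05 s, during which the arm holds its last target.

### The job

Make up the chuck-change kit in the grey caddy: put the large round chuck, the small round chuck, the folding hex key set and the centring plug each flat into the well made for it. The plug is in one of the three clear-lidded compartments: open only that one to fetch it, and shut its lid again. The square chuck and the ring-mounted filter are not part of the kit; leave them where they lie.

Things in the scene. Friction and masses are not known exactly. Their poses are not given: they have to be found in the camera images.
- chuck_large: Large round vacuum chuck, brass, face up: a disc 52 mm across (z 9 to 18 mm; grip it there) on a hub 38 mm across (z 0 to 9 mm), about 0.22 kg. Origin: centre of its underside, z up. Its well in the caddy: round, 54 mm across, centre x -34, y +45 mm in the caddy's frame; the hub goes in, the disc stays just above the plate.
- chuck_small: Small round vacuum chuck, brass, face up: a disc 34 mm across (z 9 to 18 mm; grip it there) on a hub 20 mm across (z 0 to 9 mm), about 0.09 kg. Origin: centre of its underside, z up. Its well: round, 36 mm across, centre x -34, y -38 mm in the caddy's frame; the hub goes in, the disc stays just above the plate.
- hex_key: Folding hex key set: a red and black bar lying flat, 85 mm long (own y), 22 mm wide (own x), 16 to 18 mm high, about 0.05 kg. Origin: centre of its underside, z up. Its well: a slot 38 mm (x) by 101 mm (y), centre x +38, y +30 mm in the caddy's frame; it may lie either way round.
- plug: Centring plug, brass, upright in one compartment: a foot 22 mm across (z 0 to 8 mm) and a solid round 16 mm stem (z 8 to 28 mm; grip it there), about 0.05 kg; two concentric circles from above. Origin: centre of its underside. Its well: round, 38 mm across, centre x +38, y -57 mm in the caddy's frame. The other two hold a wider hexagon nut and a wider ring.
- caddy: Kit caddy, fixed: a grey plastic plate 150 mm (own x) by 180 mm (own y), its top 22 mm above the origin; a low steel grip at each y end, out to y = +-102 mm, below the top. Origin: centre of its underside on the bench, z up. Four wells, one per part (see the parts), 6 mm deep, floors 16 mm above the origin, about 8 mm wider on every side than what goes into them.
- lid_0: Clear hinged lid of the left compartment of a fixed white organiser: three compartments in a row, 72 mm apart. Origin: on the hinge line at the far side, mid-width. Shut: own -x to the front lug, y along hinge and row, z up. It opens upward, turning about its own +y from 0 (shut) to a stop at 2.1 rad (leaning back); the axes turn with it. 81 mm long, 69 mm wide, 3 mm thick, 50 g.
- lid_1: The same lid of the middle compartment. Each lid's white lift lug is a round bar 11 mm thick and 16 mm long (along y) in front of the lid's edge, its centre at x -95, y 0, z +1 mm in the lid's own (turning) frame; pinch it across its ends, along y, with the fingertips only. A lid let go falls shut below about 1.4 rad, and above about 1.7 rad falls open and stays at its stop.
- lid_2: The same lid of the right compartment. Each compartment: centre 41 mm in front of its hinge line (x -41, y 0 in the shut lid's frame), inside 68 mm by 68 mm, floor 35 mm below the hinge line, walls up to 2 mm below it; the organiser's underside is 38 mm below the hinge line, on a drain tray 6 mm above the bench.
- chuck_square: Look-alike, not part of the kit, to be left alone: brass chuck with a square face 44 mm by 44 mm (z 9 to 18 mm) on a round hub 32 mm across. Origin: centre of its underside.
- uv_filter: Look-alike, not part of the kit, to be left alone: glass filter in a round black ring, 48 mm across, 9 mm high. Origin: centre of its underside.
Things that resemble listed ones, but are neither listed nor needed, are in the scene too. Leave any blue look-alike of the chuck_small alone.

How it is judged (in metres and radians):
On the way, in this order (a step that is already met when the one before it is completed fails the run):
1. the compartment that holds the plug is opened (((angle between lid_0's own z axis and vertical above 1.4 rad and y of plug in the frame of lid_0 between -0.034 and 0.034 m) or (angle between lid_1's own z axis and vertical above 1.4 rad and y of plug in the frame of lid_1 between -0.034 and 0.034 m) or (angle between lid_2's own z axis and vertical above 1.4 rad and y of plug in the frame of lid_2 between -0.034 and 0.034 m))), for 0.2 s.
2. the plug stands in its well of the caddy (x of plug in the frame of caddy between 0.026 and 0.05 m and y of plug in the frame of caddy between -0.069 and -0.045 m and z of plug in the frame of caddy between 0.012 and 0.019 m and angle between plug's own z axis and vertical below 0.12 rad), for 0.2 s.
At the end, for the whole second after the job is handed in: The four parts rest flat on the floors of their own wells (within 12 mm in x and y, 3 mm in height, tilt under 0.12 rad; hex key set along its slot within 0.35 rad), at rest and released; all lids shut (under 0.1 rad); square chuck and filter within 20 mm of where they lay (all of step 2 and x of chuck_large in the frame of caddy between -0.046 and -0.022 m and y of chuck_large in the frame of caddy between 0.033 and 0.057 m and z of chuck_large in the frame of caddy between 0.012 and 0.019 m and angle between each of chuck_large, chuck_small, hex_key's own z axis and vertical below 0.12 rad and x of chuck_small in the frame of caddy between -0.046 and -0.022 m and y of chuck_small in the frame of caddy between -0.05 and -0.026 m and z of chuck_small in the frame of caddy between 0.012 and 0.019 m and x of hex_key in the frame of caddy between 0.026 and 0.05 m and y of hex_key in the frame of caddy between 0.018 and 0.042 m and z of hex_key in the frame of caddy between 0.012 and 0.019 m and angle between the y axis of hex_key and the y axis of caddy, either way round below 0.35 rad and linear speed of each of chuck_large, chuck_small, hex_key, plug below 0.02 m/s and angle between each of lid_0, lid_1, lid_2's own z axis and vertical below 0.1 rad and distance of each of chuck_square, uv_filter from where it was at the start of the episode below 0.02 m); the robot touches nothing.
It fails at once if a compartment that does not hold the plug is opened ((angle between lid_0's own z axis and vertical above 0.35 rad and distance of plug from where it was at the start of the episode below 0.03 m and (y of plug in the frame of lid_0 above 0.036 m or y of plug in the frame of lid_0 below -0.036 m)) or (angle between lid_1's own z axis and vertical above 0.35 rad and distance of plug from where it was at the start of the episode below 0.03 m and (y of plug in the frame of lid_1 above 0.036 m or y of plug in the frame of lid_1 below -0.036 m)) or (angle between lid_2's own z axis and vertical above 0.35 rad and distance of plug from where it was at the start of the episode below 0.03 m and (y of plug in the frame of lid_2 above 0.036 m or y of plug in the frame of lid_2 below -0.036 m)) or angle between each of lid_0, lid_1's own z axis and vertical above 0.35 rad or angle between each of lid_0, lid_2's own z axis and vertical above 0.35 rad or angle between each of lid_1, lid_2's own z axis and vertical above 0.35 rad).
It fails at once if a look-alike is displaced or picked up (distance of any of chuck_square, uv_filter from where it was at the start of the episode above 0.02 m).
It also fails if it takes over 136 s, if anything falls off the work surface, if the arm or the gripper's body presses on something with over 40 N, if the wrist force passes 120 N, or if a joint passes its speed limit or range.

## Working session

There is one attempt and no reset: what is moved stays moved. The work goes in short steps, Python scripts to look and compute and a tool call to move; the robot and the scene stay as the last step left them, time stands still between calls to the robot, and variables do not carry over. Pictures are saved under pics/ and viewed, and the job is handed in when it is done.

Besides the shell and the picture viewer there is one more tool, called after ">>>" as name([rows], argument=value, ...), one row to a line, values as JSON. move_arm: Moves the arm, as the interface text tells. Its arguments: {"type":"object","properties":{"moves":{"type":"array","items":{"type":"array"}}},"required":["moves"]}

```bash
ls; mkdir -p pics; cat > h.py <<'E'
import numpy as np, cv2
from station import read_state, imaging, job, r
def cap(n,f=None):
    d=imaging.capture(n)
    if f: cv2.imwrite('pics/'+f,cv2.cvtColor(d['image'],cv2.COLOR_RGB2BGR))
    return d
def foc(d): return 200/np.tan(np.radians(d['vfov'])/2)
def ray(d,uv):
    f=foc(d);R=np.array(d['R']);t=np.array(d['t'])
    c=-R.T@t; v=R.T@np.array([(uv[0]-d['cx'])/f,(uv[1]-d['cy'])/f,1]); return c,v
def atz(d,uv,z):
    c,v=ray(d,uv); return c+v*(z-c[2])/v[2]
def proj(d,X):
    p=np.array(d['R'])@np.array(X,float)+np.array(d['t']);f=foc(d); return np.array([d['cx']+f*p[0]/p[2],d['cy']+f*p[1]/p[2]])
E
python3 - <<'E'
from h import *
print(read_state())
for n in ('top','side'):
    d=cap(n,n+'1.png'); print(n,d['image'].shape,d['vfov'],d['cx'],d['cy'],-np.array(d['R']).T@d['t'], np.array(d['R']).round(3).tolist())
    for o in ['chuck_large','chuck_small','hex_key','plug','caddy','lid_0','lid_1','lid_2','chuck_square','uv_filter']:
        print(o,[(round(x['p'],2),np.round(x['xy'],1).tolist()) for x in imaging.place_of(o,d)][:4],'|',[(round(x['p'],2),np.round(x['xy'],1).tolist()) for x in imaging.recognise(o,d)][:4])
E
```

```text
pics
{'clock': 0.0, 'q': array([-8.16045951e+01,  1.04015497e+01,  9.21298238e+01, -1.09420333e-03,
        7.75635527e+01, -1.18205953e+01]), 'dq': array([ 0.01455473,  0.00883256, -0.03188902, -0.0783243 , -0.07722876,
       -0.10859337]), 'joint_torque': array([-8.92578555e-04, -4.33875310e+01, -3.41847503e+01,  7.00656907e-02,
        3.87560343e-02, -1.53969845e-04]), 'tcp_pos': array([ 198.62848255, -539.06718567,  237.82893194]), 'eef_rot': array([-1.79906868e+02, -1.83999212e-02,  2.02162218e+01]), 'wrist_force': array([ 0.25043634,  0.61039806, -0.64516702]), 'moment': array([ 0.01280184, -0.03131741, -0.0083325 ]), 'width': 87.85007247294521}
top (400, 640, 3) 51.50675842286767 317.8263873225147 198.16067526443078 [ 333.27877643  -40.90384344 1032.50164868] [[0.018, -0.999, -0.027], [-0.981, -0.013, -0.192], [0.192, 0.03, -0.981]]
chuck_large [(0.88, [308.3, 237.5])] | [(0.77, [305.9, 237.8])]
chuck_small [(0.56, [190.5, 228.7]), (0.45, [221.2, 237.4])] | [(0.7, [216.2, 238.1]), (0.6, [184.5, 232.4])]
hex_key [(0.58, [263.5, 244.5])] | [(0.65, [262.9, 242.6])]
plug [] | []
[... 1242 characters left out ...]
])] | [(0.38, [333.6, 174.5]), (0.34, [336.3, 285.3])]
caddy [(0.75, [330.3, 175.7])] | [(0.83, [332.0, 173.2])]
lid_0 [(0.73, [346.3, 263.8]), (0.63, [355.6, 282.8]), (0.57, [342.0, 241.2])] | [(0.97, [325.0, 243.5]), (0.69, [338.3, 288.1]), (0.68, [329.3, 265.5])]
lid_1 [(0.73, [346.3, 263.8]), (0.63, [355.6, 282.8]), (0.57, [342.0, 241.2])] | [(0.97, [325.0, 243.5]), (0.69, [338.3, 288.1]), (0.68, [329.3, 265.5])]
lid_2 [(0.73, [346.3, 263.8]), (0.63, [355.6, 282.8]), (0.57, [342.0, 241.2])] | [(0.97, [325.0, 243.5]), (0.69, [338.3, 288.1]), (0.68, [329.3, 265.5])]
chuck_square [(0.74, [368.1, 214.7])] | [(0.63, [365.0, 209.2])]
uv_filter [(0.73, [326.2, 213.1])] | [(0.5, [326.4, 212.1])]
```

```bash
python3 - <<'E'
import cv2
a=cv2.imread('pics/top1.png')[120:270,150:490]; cv2.imwrite('pics/top1c.png',cv2.resize(a,None,fx=2.35,fy=2.35,interpolation=3))
a=cv2.imread('pics/side1.png')[130:320,220:430]; cv2.imwrite('pics/side1c.png',cv2.resize(a,None,fx=3,fy=3,interpolation=3))
E
```

```text
(no output)
```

View pics/top1.png

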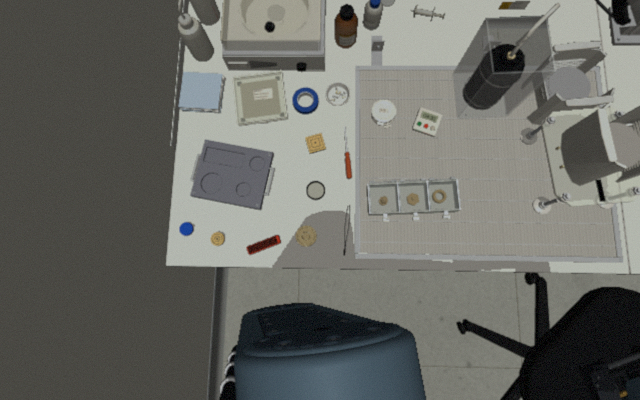

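View pics/top1c.png

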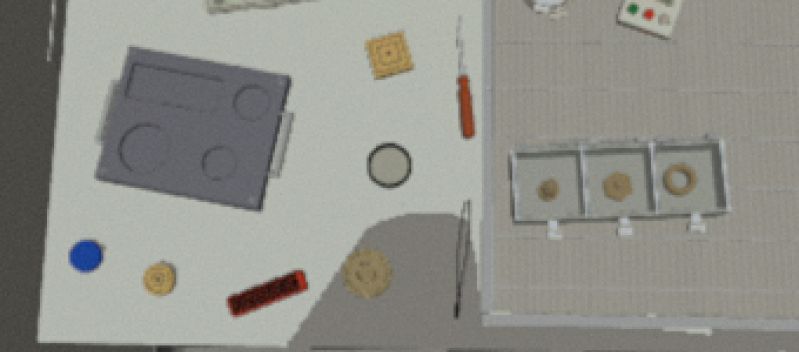

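View pics/side1.png

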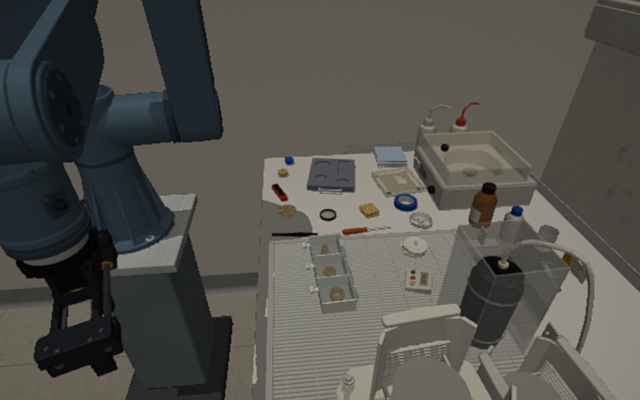

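View pics/side1c.png

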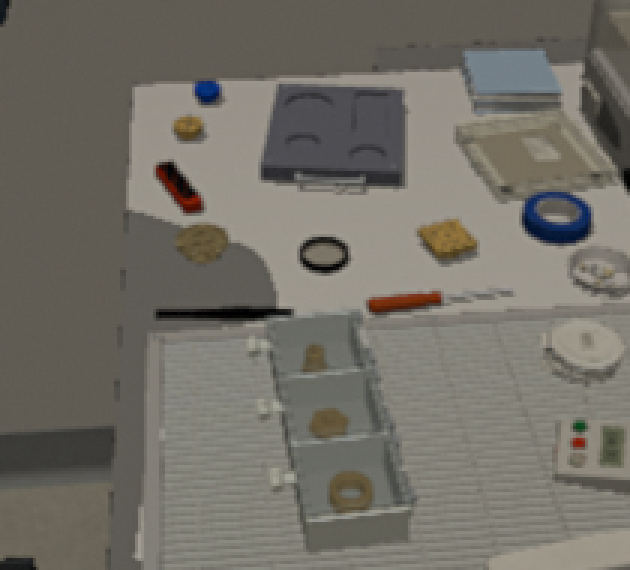

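```bash
python3 - <<'E'
from h import *
T=cap('top'); S=cap('side')
hsv=cv2.cvtColor(T['image'],cv2.COLOR_RGB2HSV)
def tri(a,b):
    A=[];B=[]
    for d,uv in ((T,a),(S,b)):
        c,v=ray(d,uv);v/=np.linalg.norm(v);P=np.eye(3)-np.outer(v,v);A.append(P);B.append(P@c)
    return np.linalg.lstsq(np.vstack(A),np.hstack(B),rcond=None)[0]
def comp(mask,seed,z,nm):
    n,l,s,c=cv2.connectedComponentsWithStats(mask.astype(np.uint8))
    ys,xs=np.where(l>0); i=np.argmin((xs-seed[0])**2+(ys-seed[1])**2); k=l[ys[i],xs[i]]
    ys,xs=np.where(l==k); P=np.array([atz(T,(x,y),z)[:2] for x,y in zip(xs,ys)],np.float32)
    print(nm,'n',len(xs),'px',xs.mean().round(1),ys.mean().round(1),'mean',P.mean(0).round(1),'rect',[np.round(q,1) for q in cv2.minAreaRect(P)])
for nm,sd in dict(cad=(232,180),large=(306,236),small=(218,238),hexk=(263,244),sq=(316,144)).items():
    print(nm,hsv[sd[1],sd[0]], hsv[sd[1]-3:sd[1]+4,sd[0]].tolist())
H,Sx,V=[hsv[...,i].astype(int) for i in range(3)]
brass=(H>10)&(H<30)&(Sx>70)
comp(brass,(306,236),18,'large');comp(brass,(218,238),18,'small');comp(brass,(316,144),18,'sq');comp(brass,(383,201),15+41-0,'plug')
red=((Sx>110)&((H<8)|(H>172)))|(V<60)
m=np.zeros_like(red);m[232:258,240:285]=1
comp(red&m,(263,244),16,'hex')
m=np.zeros_like(red);m[130:215,180:282]=1
comp(m&(H>100)&(H<140)&(V<130),(232,180),22,'cad')
for nm,a,b in [('large',(308.3,237.5),(284.5,214.8)),('hex',(263.5,244.5),(280.6,196.1)),('caddy',(234.5,174.7),(330.3,175.7)),('sq',(318.7,147.1),(368.1,214.7)),('small',(221.2,237.4),(282.2,173.9)),('lid0',(382,180.2),(342,241.2)),('lid1',(414.4,179.5),(346.3,263.8)),('lid2',(444.8,177.3),(355.6,282.8)),('uv',(315,191.5),(326.2,213.1))]:
    X=tri(a,b);print(nm,X.round(1),(proj(T,X)-a).round(1),(proj(S,X)-b).round(1))
for n,d,rect in (('t',T,(355,170,110,60)),('s',S,(295,225,70,95))):
    x,y,w,h=rect;a=cv2.cvtColor(d['image'][y:y+h,x:x+w],cv2.COLOR_RGB2BGR);k=6 if n=='s' else 7
    cv2.imwrite(f'pics/org_{n}.png',cv2.resize(a,None,fx=k,fy=k,interpolation=cv2.INTER_CUBIC))
a=cv2.cvtColor(T['image'][130:215,180:282],cv2.COLOR_RGB2BGR);cv2.imwrite('pics/cad_t.png',cv2.resize(a,None,fx=6,fy=6,interpolation=cv2.INTER_CUBIC))
E
```

```text
cad [124  19 109] [[130, 15, 105], [125, 14, 109], [111, 17, 105], [124, 19, 109], [114, 12, 105], [120, 22, 105], [109, 19, 107]]
large [ 22  86 136] [[21, 90, 133], [21, 91, 137], [21, 86, 137], [22, 86, 136], [20, 88, 133], [20, 78, 140], [23, 71, 144]]
small [ 21 114 155] [[20, 116, 162], [20, 106, 142], [22, 109, 145], [21, 114, 155], [21, 116, 152], [21, 111, 147], [21, 110, 142]]
hexk [  6 176  61] [[7, 159, 61], [6, 173, 50], [3, 144, 62], [6, 176, 61], [0, 173, 53], [4, 165, 68], [3, 162, 71]]
sq [ 20 123 180] [[20, 123, 168], [20, 121, 156], [20, 121, 166], [20, 123, 180], [20, 125, 165], [20, 116, 150], [21, 121, 164]]
large n 311 px 305.7 235.7 mean [437.5  18. ] rect [array([438. ,  18.5]), array([46.7, 46.7]), np.float64(0.9)]
small n 146 px 217.3 238.4 mean [427.3 235.8] rect [array([427.4, 235.8]), array([31.8, 31.4]), np.float64(65.1)]
sq n 277 px 315.1 142.7 mean [ 6.762e+02 -5.000e-01] rect [array([ 6.763e+02, -3.000e-01]), array([44.2, 43. ]), np.float64(17.2)]
plug n 49 px 382.9 200.4 mean [ 520.8 -166.8] rect [array([ 520.5, -165.9]), array([17. , 16.8]), np.float64(0.7)]
hex n 283 px 263.4 244.4 mean [414.7 121.4] rect [array([414.6, 121.6]), array([20.8, 82.6]), np.float64(22.3)]
cad n 4034 px 231.8 174.1 mean [590.3 208.6] rect [array([591.5, 209.9]), array([184.3, 150.1]), np.float64(79.6)]
large [432.2  11.9   5.7] [0.1 0.8] [ 0.7 -0.1]
hex [417.6 124.9  -5.9] [-0.  -0.6] [-0.5  0.1]
caddy [589.1 203.6  12.4] [0.  0.7] [ 0.5 -0.1]
sq [671.9  -9.4   3.1] [ 0.  -0.9] [-0.8  0.2]
small [428.5 227.   14.7] [0.  0.7] [ 0.5 -0.1]
lid0 [ 572.7 -166.2   48.1] [-0.  -0.2] [-0.2  0.1]
lid1 [ 573.5 -244.6   48. ] [0.  0.6] [ 0.6 -0.2]
lid2 [ 580.  -314.9   59. ] [-0.  -0.6] [-0.6  0.2]
uv [550.4  -2.5  13.3] [-0.  -0.4] [-0.3  0.1]
```

View pics/org_t.png

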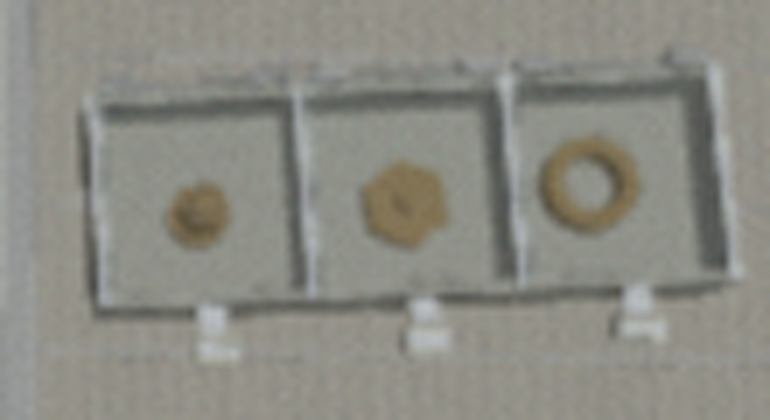

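View pics/org_s.png

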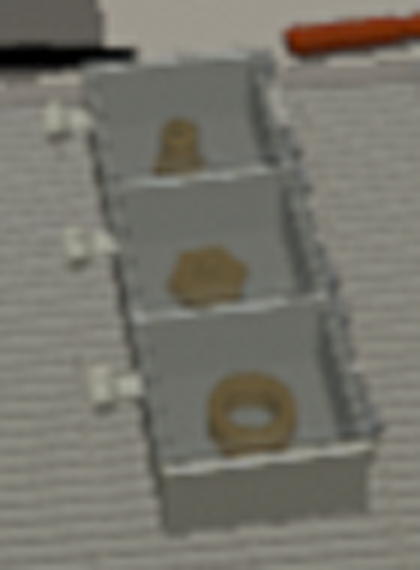

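View pics/cad_t.png

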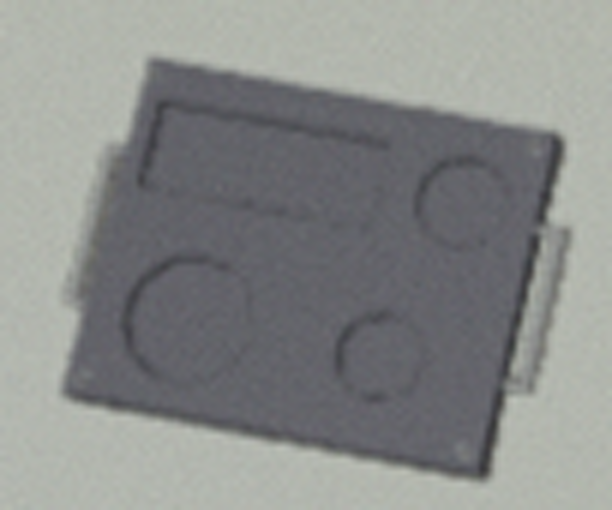

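```bash
python3 - <<'E'
from h import *
T=cap('top'); S=cap('side')
c=[(205,140),(273.7,152.5),(260.8,209.7),(190.8,195.8)]
m=[(75,90),(75,-90),(-75,-90),(-75,90)]
w=[(211.7,183.3),(243.3,189.2),(257.2,163.3)];mw=[(-34,45),(-34,-38),(38,-57)]
def fit(m,P):
    m=np.array(m,float);P=np.array(P);a=m-m.mean(0);b=P-P.mean(0)
    th=np.arctan2((a[:,0]*b[:,1]-a[:,1]*b[:,0]).sum(),(a*b).sum());R=np.array([[np.cos(th),-np.sin(th)],[np.sin(th),np.cos(th)]])
    t=P.mean(0)-R@m.mean(0);print('origin',t.round(1),'yaw',np.degrees(th).round(2),'res',(P-(m@R.T+t)).round(1).tolist());return t,R
P=[atz(T,q,22)[:2] for q in c+w]
fit(m,P[:4]);fit(mw,P[4:]);t,R=fit(m+mw,P)
for n,q in dict(large=(-34,45),small=(-34,-38),hex=(38,30),plug=(38,-57)).items(): print(n,(t+R@np.array(q)).round(1))
L=[(386.1,219.7),(416.4,218.6),(446.7,216.4)]
LS=[(57,122),(78,246),(103,385)]
P=[atz(T,q,45)[:2] for q in L]; print('lugs top',np.round(P,1).tolist()); fit([(-95,72),(-95,0),(-95,-72)],P)
Q=[atz(S,(295+x/6,225+y/6),45)[:2] for x,y in LS]; print('lugs side',np.round(Q,1).tolist());fit([(-95,72),(-95,0),(-95,-72)],Q)
# organiser wall rim corners z=42, mm
C=[(90,95),(715,70),(738,272),(100,303)]
print(np.round([atz(T,(355+x/7,170+y/7),42)[:2] for x,y in C],1).tolist())
for z,q in ((9+6+3,(200,215)),(37,(203,212))): print('plug',z,atz(T,(355+q[0]/7,170+q[1]/7),z).round(1))
print('plug side top z37',atz(S,(295+180/6,225+128/6),37).round(1),'base z9',atz(S,(295+180/6,225+165/6),9).round(1))
print('side:', 'hexkey',atz(S,(280.,192.5),17).round(1),'large',atz(S,(287.5,211),18).round(1),'small',atz(S,(282.5,172.5),18).round(1))
E
```

```text
origin [590.  206.7] yaw -10.15 res [[-0.1, 1.0], [-0.1, -0.5], [-0.5, -0.6], [0.7, 0.1]]
origin [591.3 208.2] yaw -10.01 res [[-0.2, -0.4], [0.1, 0.5], [0.1, -0.1]]
origin [590.5 207.3] yaw -10.13 res [[-0.6, 0.4], [-0.7, -1.2], [-1.1, -1.2], [0.1, -0.5], [0.5, 0.4], [0.9, 1.3], [1.0, 0.7]]
large [565.  257.6]
small [550.4 175.9]
hex [633.2 230.2]
plug [617.9 144.5]
lugs top [[475.9, -175.3], [479.6, -247.4], [485.9, -319.4]]
origin [ 575.2 -240.8] yaw 3.98 res [[0.4, 0.3], [-0.9, -0.0], [0.5, -0.2]]
lugs side [[478.9, -168.9], [482.7, -240.6], [487.0, -311.2]]
origin [ 577.7 -234.8] yaw 3.26 res [[0.1, -0.5], [-0.2, -0.4], [0.0, 0.9]]
[[564.8, -132.5], [576.3, -349.2], [505.2, -353.7], [491.4, -135.5]]
plug 18 [ 527.2 -173.3   18. ]
plug 37 [ 524.7 -171.9   37. ]
plug side top z37 [ 530.2 -168.7   37. ] base z9 [ 531.1 -161.5    9. ]
side: hexkey [418.6 112.1  17. ] large [439.6  12.7  18. ] small [428. 230.  18.]
```

>>> move_arm([
  [[0.1,0.15,-0.03],[0,0,-8],0.55],
  [[0.279,0.366,-0.09],[0,0,-16.2],0.55],
  [[0.279,0.366,-0.09],[0,0,-16.2],0.55],
  [[0.279,0.366,-0.09],[0,0,-16.2],0.55],
  [[0.279,0.366,-0.09],[0,0,-16.2],0.55],
  [[0.279,0.366,-0.09],[0,0,-16.2],0.55],
  [[0.279,0.366,-0.09],[0,0,-16.2],0.55],
  [[0.279,0.366,-0.09],[0,0,-16.2],0.55],
  [[0.279,0.366,-0.09],[0,0,-16.2],0.55],
  [[0.279,0.366,-0.09],[0,0,-16.2],0.55],
  [[0.279,0.366,-0.09],[0,0,-16.2],0.55],
  [[0.279,0.366,-0.09],[0,0,-16.2],0.55],
  [[0.279,0.366,-0.09],[0,0,-16.2],0.55],
  [[0.279,0.366,-0.09],[0,0,-16.2],0.55],
])

```text
clock: 3.7
tcp_pos: [477.3, -174.8, 149.1]
eef_rot: [180.0, -0.0, 3.9]
wrist_force: [-0.4, 0.2, -0.8]
width: 39.7
```

>>> move_arm([
  [[0,0,-0.04],[0,0,0],0.55],
  [[0,0,-0.07],[0,0,0],0.55],
  [[0,0,-0.07],[0,0,0],0.55],
  [[0,0,-0.07],[0,0,0],0.55],
])

```text
clock: 4.1
tcp_pos: [477.0, -175.5, 79.4]
eef_rot: [180.0, 0.0, 3.8]
wrist_force: [1.2, -0.3, 0.1]
width: 39.4
```

```bash
cat > look.py <<'E'
import sys
from h import *
# usage: look.py tag ; draws TCP projection & crops around
tag=sys.argv[1]; s=read_state(); X=s['tcp_pos']; print(X.round(1),s['eef_rot'].round(1),s['width'].round(1))
yaw=np.radians(s['eef_rot'][2]); j=np.array([np.sin(yaw),-np.cos(yaw),0])
for n in ('top','side'):
    d=cap(n); a=cv2.cvtColor(d['image'],cv2.COLOR_RGB2BGR); p=proj(d,X); print(n,p.round(1))
    W,Hh=(100,75); x0=int(np.clip(p[0]-W/2,0,640-W)); y0=int(np.clip(p[1]-Hh/2,0,400-Hh)); k=7
    c=cv2.resize(a[y0:y0+Hh,x0:x0+W],None,fx=k,fy=k,interpolation=cv2.INTER_CUBIC)
    for q,col in ((X,(0,0,255)),(X+j*s['width']/2,(0,255,0)),(X-j*s['width']/2,(0,255,0))):
        u=(proj(d,q)-[x0,y0]+.5)*k; cv2.drawMarker(c,tuple(int(v) for v in u),col,0,14,1)
    print('off',x0,y0); cv2.imwrite(f'pics/{tag}_{n}.png',c)
E
python3 look.py a
```

```text
Traceback (most recent call last):
  File "look.py", line 4, in <module>
    tag=sys.argv[1]; s=read_state(); X=s['tcp_pos']; print(X.round(1),s['eef_rot'].round(1),s['width'].round(1))
                                                                                            ^^^^^^^^^^^^^^^^
AttributeError: 'float' object has no attribute 'round'
```

```bash
sed -i "s/s\['width'\].round(1)/round(s['width'],1)/" look.py; python3 look.py a
```

```text
[ 477.  -175.5   79.4] [180.    0.    3.8] 39.4
top [388.2 217.1]
off 338 179
side [303.5 236.6]
off 253 199
```

View pics/a_top.png

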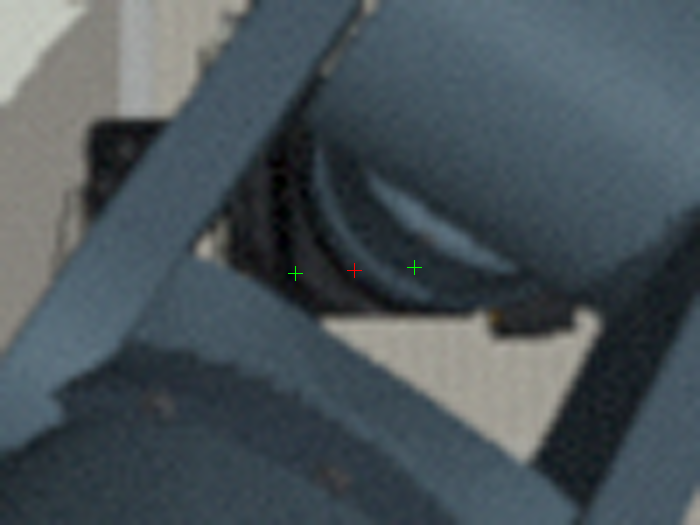

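View pics/a_side.png

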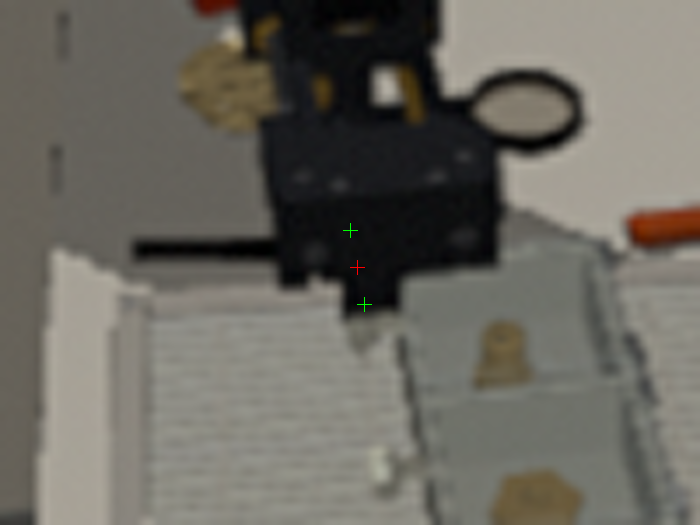

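```bash
python3 - <<'E'
from h import *
d=cap('side')
yaw=np.radians(3.8); j=np.array([np.sin(yaw),-np.cos(yaw),0]);k=np.array([np.cos(yaw),np.sin(yaw),0])
X=np.array([477,-175.5,79.4])
for o in (37.2,19.7):
  for w in (-9,9): print(o,w,((proj(d,X+j*o+k*w)-[253,199]+.5)*7).round())
E
```

```text
37.2 -9 [344. 343.]
37.2 9 [398. 337.]
19.7 -9 [338. 308.]
19.7 9 [391. 302.]
```

>>> move_arm([
  [[0,0.001,-0.02],[0,0,0],0.55],
  [[0,0.001,-0.025],[0,0,0],0.55],
  [[0,0.001,-0.025],[0,0,0],0.55],
])

```text
clock: 4.55
tcp_pos: [478.4, -174.8, 56.3]
eef_rot: [179.9, -0.2, 3.9]
wrist_force: [0.4, 0.6, -0.1]
width: 39.8
```

```bash
python3 look.py b
```

```text
[ 478.4 -174.8   56.3] [179.9  -0.2   3.9] 39.8
top [386.5 218. ]
off 336 180
side [304.3 243.6]
off 254 206
```

View pics/b_side.png

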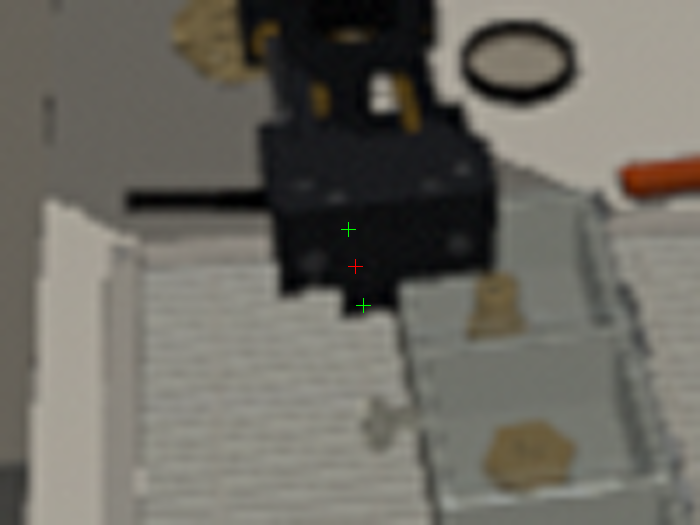

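>>> move_arm([
  [[-0.002,0.002,-0.01],[0,0,0],0.55],
  [[-0.002,0.002,-0.018],[0,0,0],0.55],
  [[-0.002,0.002,-0.018],[0,0,0],0.55],
  [[-0.002,0.002,-0.018],[0,0,0],0.68],
  [[-0.002,0.002,-0.018],[0,0,0],0.72],
  [[-0.002,0.002,-0.018],[0,0,0],0.72],
])

```text
clock: 5.25
tcp_pos: [477.1, -173.3, 39.0]
eef_rot: [179.8, -0.2, 3.9]
wrist_force: [-0.2, 0.3, 0.1]
width: 24.7
```

```bash
python3 look.py c
```

```text
[ 477.1 -173.3   39. ] [179.8  -0.2   3.9] 24.7
top [384.9 219.5]
off 334 182
side [304.  248.4]
off 253 210
```

View pics/c_side.png

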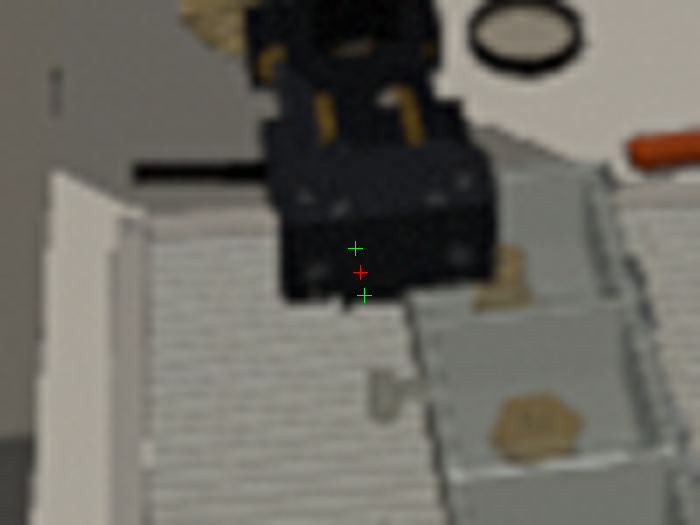

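>>> move_arm([
  [[0,0,0],[0,0,0],0.78],
  [[0,0,0],[0,0,0],0.8],
  [[0,0,0],[0,0,0],0.81],
])

```text
clock: 5.65
tcp_pos: [477.1, -172.5, 39.1]
eef_rot: [179.9, -0.2, 3.9]
wrist_force: [1.4, 5.1, 2.5]
width: 16.7
```

>>> move_arm([
  [[0,0.001,0],[0,0,0],0.82],
  [[0,0.001,0],[0,0,0],0.9],
  [[0,0.001,0],[0,0,0],0.9],
])

```text
clock: 5.95
tcp_pos: [477.1, -171.8, 39.1]
eef_rot: [179.9, -0.2, 3.9]
wrist_force: [0.3, -0.3, -0.8]
width: 15.6
```

>>> move_arm([
  [[0.0006,0,0.0095],[0,0,0],0.9],
  [[0.002,0,0.019],[0,0,0],0.9],
  [[0.0045,0.0003,0.028],[0,0,0],0.9],
  [[0.008,0.0005,0.037],[0,0,0],0.9],
  [[0.008,0.0005,0.037],[0,0,0],0.9],
])

```text
clock: 6.45
tcp_pos: [485.5, -171.3, 77.5]
eef_rot: [179.8, -0.3, 3.9]
wrist_force: [-1.1, 0.2, -1.6]
width: 15.4
```

```bash
python3 look.py d
```

```text
[ 485.5 -171.3   77.5] [179.8  -0.3   3.9] 15.4
top [386.2 213.6]
off 336 176
side [306.9 235.9]
off 256 198
```

View pics/d_side.png

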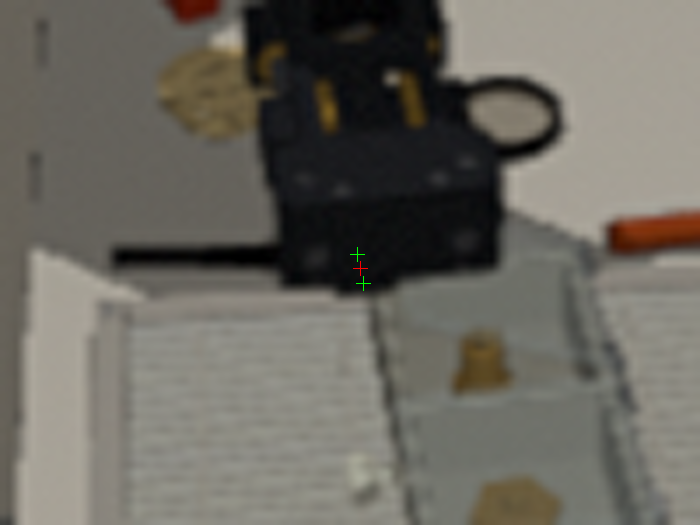

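>>> move_arm([
  [[0.004,0.0003,0.0085],[0,0,0],0.9],
  [[0.009,0.0006,0.0165],[0,0,0],0.9],
  [[0.015,0.001,0.024],[0,0,0],0.9],
  [[0.0215,0.0014,0.031],[0,0,0],0.9],
  [[0.0285,0.002,0.037],[0,0,0],0.9],
  [[0.0365,0.0024,0.0425],[0,0,0],0.9],
  [[0.0445,0.003,0.047],[0,0,0],0.9],
  [[0.0535,0.0035,0.051],[0,0,0],0.9],
  [[0.0625,0.004,0.054],[0,0,0],0.9],
  [[0.072,0.0047,0.056],[0,0,0],0.9],
  [[0.081,0.0053,0.057],[0,0,0],0.9],
  [[0.0905,0.006,0.057],[0,0,0],0.9],
  [[0.1,0.0066,0.056],[0,0,0],0.9],
  [[0.109,0.0072,0.0545],[0,0,0],0.9],
  [[0.109,0.0072,0.0545],[0,0,0],0.9],
  [[0.109,0.0072,0.0545],[0,0,0],0.9],
])

```text
clock: 8.15
tcp_pos: [595.0, -164.6, 131.1]
eef_rot: [179.8, -0.3, 3.9]
wrist_force: [-1.7, -5.1, 0.2]
width: 15.3
```

```bash
python3 look.py e
```

```text
[ 595.  -164.6  131.1] [179.8  -0.3   3.9] 15.3
top [385.8 161.6]
off 335 124
side [352.1 214.1]
off 302 176
```

View pics/e_side.png

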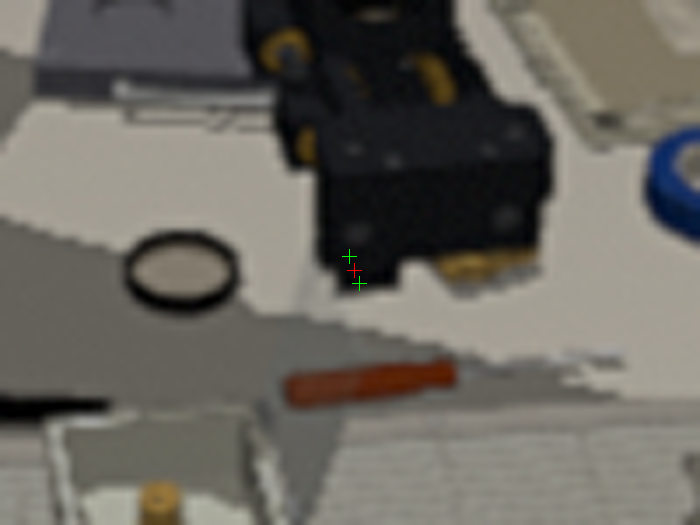

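>>> move_arm([
  [[0,0,0],[0,0,0],0.55],
  [[0,0,0],[0,0,0],0.55],
  [[0,0,0],[0,0,0],0.55],
  [[0,0,0.03],[0,0,0],0.55],
  [[0,0,0.05],[0,0,0],0.55],
  [[-0.03,-0.003,0.05],[0,0,0],0.7],
  [[-0.068,-0.005,0.05],[0,0,0],0.7],
  [[-0.068,-0.005,0.05],[0,0,0],0.7],
  [[-0.068,-0.005,0.05],[0,0,0],0.7],
])

```text
clock: 9.15
tcp_pos: [526.9, -169.4, 181.4]
eef_rot: [179.8, -0.3, 3.9]
wrist_force: [0.3, -0.5, 0.3]
width: 26.4
```

```bash
python3 look.py f
```

```text
[ 526.9 -169.4  181.4] [179.8  -0.3   3.9] 26.4
top [391.7 186.3]
off 341 148
side [324.  199.7]
off 273 162
```

View pics/f_side.png

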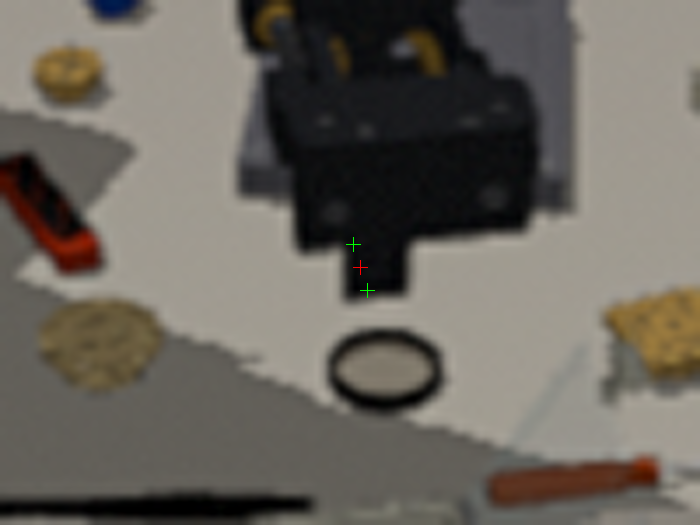

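```bash
python3 - <<'E'
from h import *
d=cap('side'); a=cv2.cvtColor(d['image'],cv2.COLOR_RGB2BGR)
x0,y0=300,220
c=cv2.resize(a[y0:y0+55,x0:x0+70],None,fx=10,fy=10,interpolation=cv2.INTER_CUBIC)
for X in ((527,-170,37),(527,-170,17),(527,-170,9)):
    u=(proj(d,X)-[x0,y0]+.5)*10;print(u.round()); cv2.drawMarker(c,tuple(int(v) for v in u),(0,0,255),0,14,1)
cv2.imwrite('pics/g.png',c)
E
```

```text
[243. 273.]
[243. 331.]
[243. 354.]
```

View pics/g.png

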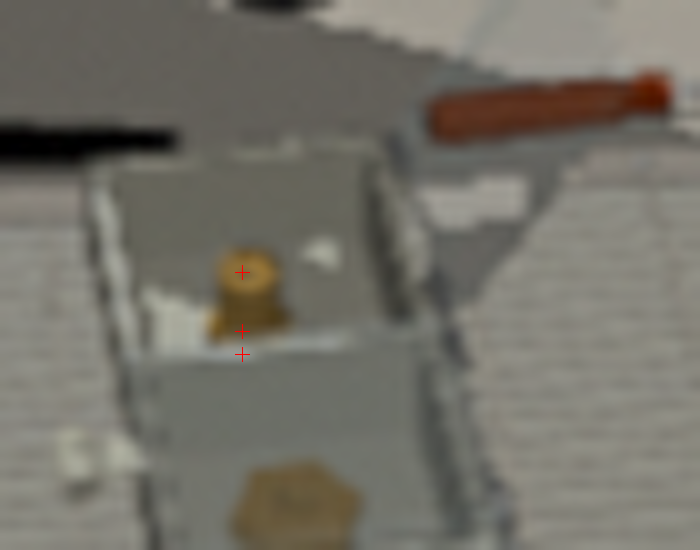

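>>> move_arm([
  [[-0.0015,-0.001,-0.04],[0,0,0],0.69],
  [[-0.0015,-0.001,-0.08],[0,0,0],0.69],
  [[-0.0015,-0.001,-0.115],[0,0,0],0.69],
  [[-0.0015,-0.001,-0.13],[0,0,0],0.69],
  [[-0.0015,-0.001,-0.13],[0,0,0],0.69],
])

```text
clock: 9.8
tcp_pos: [525.6, -169.9, 49.3]
eef_rot: [179.9, -0.1, 3.9]
wrist_force: [0.3, -0.1, 0.0]
width: 27.7
```

```bash
python3 look.py i
```

```text
[ 525.6 -169.9   49.3] [ 1.799e+02 -1.000e-01  3.900e+00] 27.7
top [383.8 198.9]
off 333 161
side [323.3 243.1]
off 273 205
```

View pics/i_side.png

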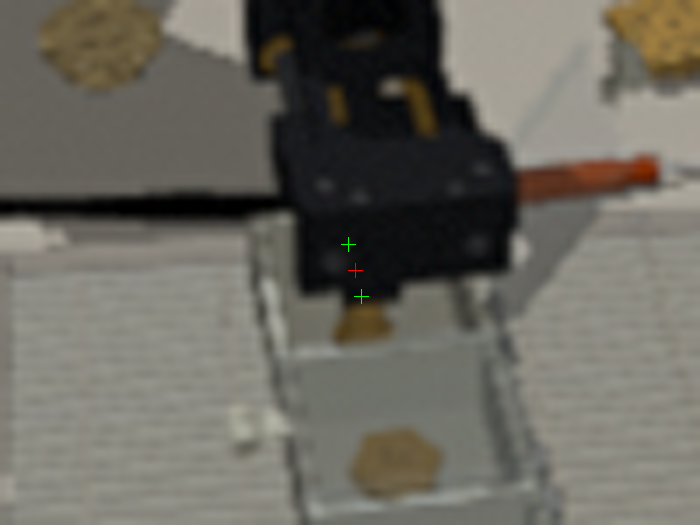

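>>> move_arm([
  [[-0.001,0,-0.012],[0,0,0],0.69],
  [[-0.001,0,-0.022],[0,0,0],0.69],
  [[-0.001,0,-0.029],[0,0,0],0.69],
  [[-0.001,0,-0.029],[0,0,0],0.69],
  [[-0.001,0,-0.029],[0,0,0],0.76],
  [[-0.001,0,-0.029],[0,0,0],0.8],
])

```text
clock: 10.5
tcp_pos: [527.0, -171.3, 23.8]
eef_rot: [179.7, -0.4, 3.9]
wrist_force: [0.7, -1.4, -0.3]
width: 18.1
```

>>> move_arm([
  [[0,0,0],[0,0,0],0.8],
  [[0,0,0],[0,0,0],0.8],
])

```text
clock: 10.7
tcp_pos: [527.2, -171.4, 24.2]
eef_rot: [179.7, -0.5, 3.9]
wrist_force: [-0.5, 1.1, 0.5]
width: 18.1
```

```bash
python3 look.py k
```

```text
[ 527.2 -171.4   24.2] [179.7  -0.5   3.9] 18.1
top [383.1 200.3]
off 333 162
side [323.9 250.9]
off 273 213
```

View pics/k_side.png

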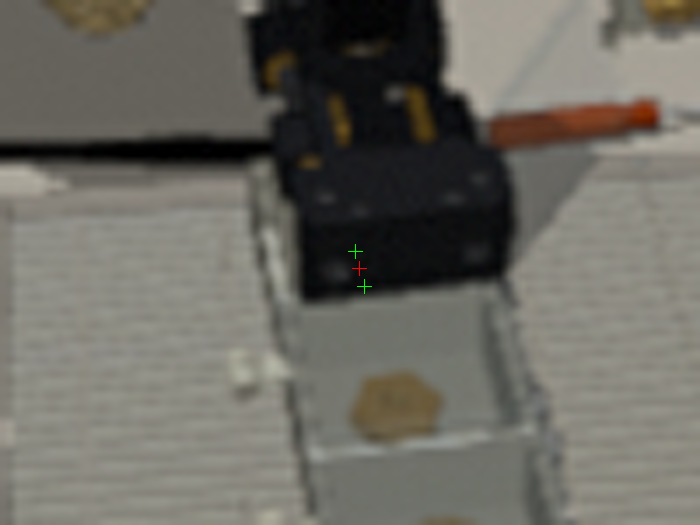

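```bash
python3 - <<'E'
from h import *
s=read_state(); print({k:np.round(v,2) for k,v in s.items()})
cap('side','m_side.png');cap('top','m_top.png')
E
```

```text
{'clock': np.float64(10.8), 'q': array([-30.28,  24.11, 102.87,   0.  ,  52.45,  55.8 ]), 'dq': array([-0.04,  0.08,  0.12, -0.06, -0.08, -0.07]), 'joint_torque': array([-7.000e-02, -4.633e+01, -2.554e+01,  2.000e-02, -1.000e-01,
        0.000e+00]), 'tcp_pos': array([ 527.16, -171.37,   24.09]), 'eef_rot': array([179.68,  -0.47,   3.92]), 'wrist_force': array([-0.01,  0.68,  0.14]), 'moment': array([ 0.03,  0.02, -0.02]), 'width': np.float64(17.83)}
```

View pics/m_side.png

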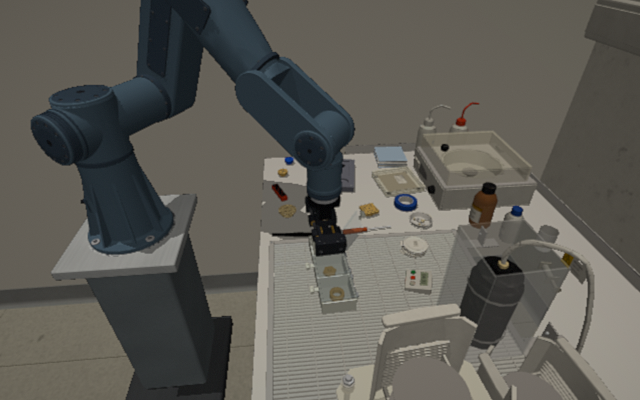

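View pics/m_top.png

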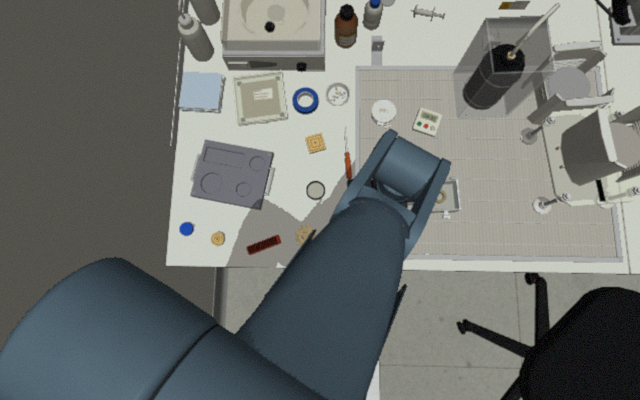

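>>> move_arm([
  [[-0.001,0.001,-0.002],[0,0,0],0.75],
  [[-0.001,0.001,-0.003],[0,0,0],0.75],
  [[-0.001,0.001,-0.003],[0,0,0],0.75],
])

```text
clock: 11.2
tcp_pos: [525.9, -170.2, 20.7]
eef_rot: [179.7, -0.4, 3.9]
wrist_force: [-0.1, 0.1, -0.2]
width: 21.8
```

>>> move_arm([
  [[0,0,0],[0,0,0],0.8],
  [[0,0,0],[0,0,0],0.81],
  [[0,0,0],[0,0,0],0.83],
  [[0,0,0],[0,0,0],0.83],
])

```text
clock: 11.6
tcp_pos: [525.9, -170.2, 20.7]
eef_rot: [179.7, -0.4, 3.9]
wrist_force: [-0.2, 0.2, -1.0]
width: 15.4
```

>>> move_arm([
  [[0,0,0],[0,0,0],0.95],
  [[0,0,0],[0,0,0],0.95],
  [[0,0,0.02],[0,0,0],0.95],
  [[0,0,0.04],[0,0,0],0.95],
  [[0,0,0.07],[0,0,0],0.95],
  [[0,0,0.1],[0,0,0],0.95],
  [[0,0,0.1],[0,0,0],0.95],
])

```text
clock: 12.3
tcp_pos: [528.6, -171.7, 125.1]
eef_rot: [179.4, -0.8, 3.9]
wrist_force: [0.3, -0.2, -0.4]
width: 14.8
```

```bash
python3 look.py n
```

```text
[ 528.6 -171.7  125.1] [179.4  -0.8   3.9] 14.8
top [389.  191.2]
off 339 153
side [324.7 219.6]
off 274 182
```

View pics/n_side.png

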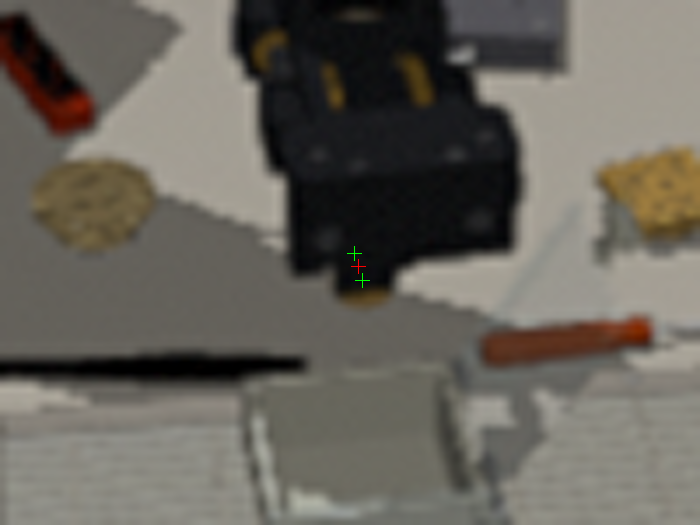

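>>> move_arm([
  [[0.02,0.05,0],[0.6,0.8,0],0.95],
  [[0.089,0.316,0],[0.6,0.8,0],0.95],
  [[0.089,0.316,0],[0.6,0.8,0],0.95],
  [[0.089,0.316,0],[0.6,0.8,0],0.95],
  [[0.089,0.316,0],[0.6,0.8,0],0.95],
  [[0.089,0.316,0],[0.6,0.8,0],0.95],
  [[0.089,0.316,0],[0.6,0.8,0],0.95],
  [[0.089,0.316,0],[0.6,0.8,0],0.95],
  [[0.089,0.316,-0.03],[0.6,0.8,0],0.95],
  [[0.089,0.316,-0.06],[0.6,0.8,0],0.95],
  [[0.089,0.316,-0.06],[0.6,0.8,0],0.95],
])

```text
clock: 13.5
tcp_pos: [610.1, 144.3, 54.8]
eef_rot: [-179.7, 0.9, 3.9]
wrist_force: [-0.5, -0.0, -2.0]
width: 14.7
```

```bash
python3 look.py o
```

```text
[610.1 144.3  54.8] [-179.7    0.9    3.9] 14.7
top [255.1 163.1]
off 205 125
side [339.8 173.6]
off 289 136
```

View pics/o_side.png

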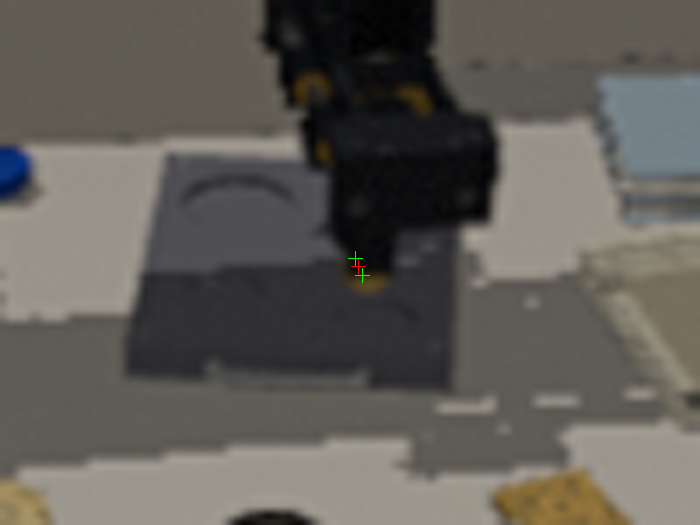

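View pics/o_top.png

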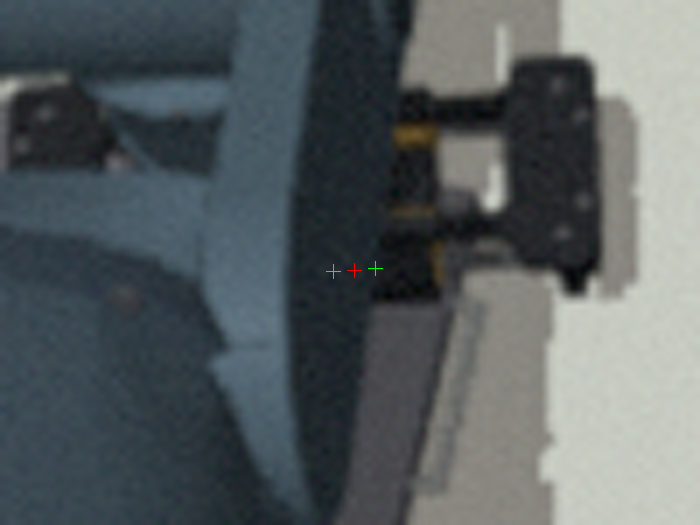

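```bash
cat > ov.py <<'E'
import sys
from h import *
x,y,yaw=map(float,sys.argv[1:4]); 
def ov(d,img,x0,y0,w,h,k,out):
    c=cv2.resize(img[y0:y0+h,x0:x0+w],None,fx=k,fy=k,interpolation=cv2.INTER_CUBIC)
    th=np.radians(yaw);R=np.array([[np.cos(th),-np.sin(th)],[np.sin(th),np.cos(th)]])
    def pl(m,col):
        P=[((proj(d,[*(np.array([x,y])+R@np.array(q)),22])-[x0,y0]+.5)*k).round().astype(int) for q in m]
        cv2.polylines(c,[np.array(P)],True,col,1)
    pl([(75,90),(75,-90),(-75,-90),(-75,90)],(0,0,255))
    for cx,cy,rr in ((-34,45,27),(-34,-38,18),(38,-57,19)):
        pl([(cx+rr*np.cos(a),cy+rr*np.sin(a)) for a in np.linspace(0,6.28,40)],(0,255,0))
    pl([(38+sx*19,30+sy*50.5) for sx,sy in ((1,1),(1,-1),(-1,-1),(-1,1))],(0,255,0))
    cv2.imwrite(out,c)
d=cap('side'); ov(d,cv2.imread('pics/side1.png'),295,145,75,60,9,'pics/ov_s.png')
d=cap('top'); ov(d,cv2.imread('pics/top1.png'),180,130,102,85,7,'pics/ov_t.png')
E
python3 ov.py 590.5 207.3 -10.1
```

```text
(no output)
```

View pics/ov_s.png

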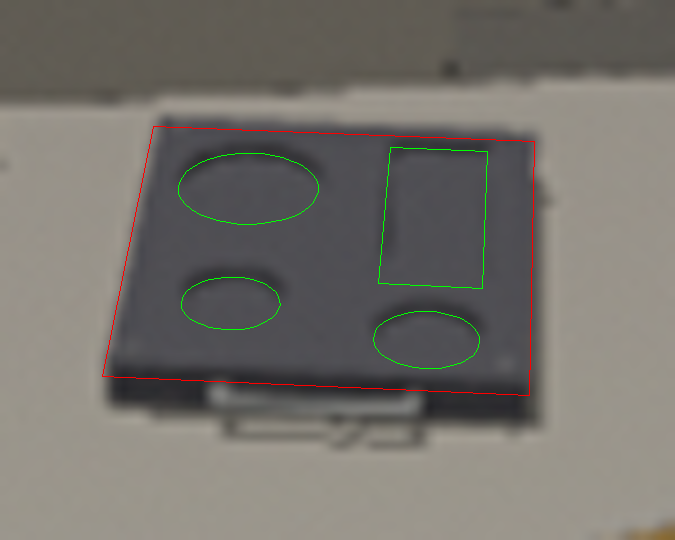

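View pics/ov_t.png

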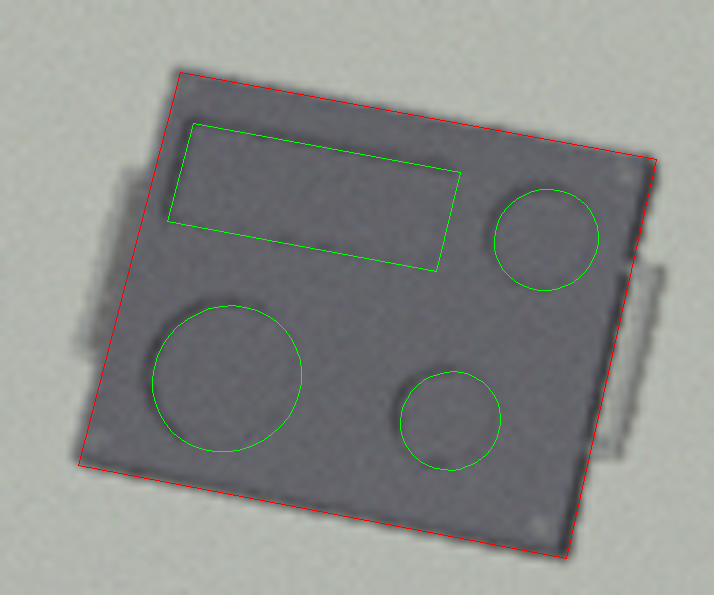

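>>> move_arm([
  [[0.0085,0.003,-0.003],[-0.2,-0.6,0],0.95],
  [[0.0085,0.003,-0.003],[-0.2,-0.6,0],0.95],
  [[0.0085,0.003,-0.003],[-0.2,-0.6,0],0.95],
])

```text
clock: 14.0
tcp_pos: [625.2, 148.1, 60.0]
eef_rot: [-179.9, -0.5, 3.9]
wrist_force: [0.9, 1.1, -1.6]
width: 15.1
```

```bash
python3 look.py p
```

```text
[625.2 148.1  60. ] [-179.9   -0.5    3.9] 15.1
top [253.5 156.6]
off 203 119
side [344.3 171.4]
off 294 133
```

View pics/p_side.png

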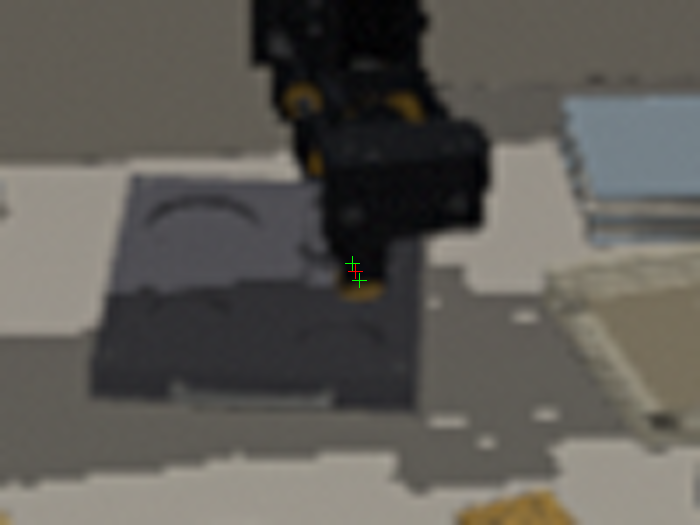

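>>> move_arm([
  [[-0.0065,-0.001,0],[0,0.3,0],0.95],
  [[-0.0065,-0.001,0],[0,0.3,0],0.95],
  [[-0.0065,-0.001,0],[0,0.3,0],0.95],
  [[-0.0065,-0.001,0],[0,0.3,0],0.95],
  [[-0.0065,-0.001,0],[0,0.3,0],0.95],
  [[-0.0065,-0.001,0],[0,0.3,0],0.95],
])

```text
clock: 14.7
tcp_pos: [618.2, 147.1, 59.6]
eef_rot: [-179.9, -0.1, 3.9]
wrist_force: [-0.3, -0.6, -0.5]
width: 14.6
```

>>> move_arm([
  [[0,0,-0.012],[0,0,0],0.95],
  [[0,0,-0.022],[0,0,0],0.95],
  [[0,0,-0.028],[0,0,0],0.95],
  [[0,0,-0.0315],[0,0,0],0.95],
  [[0,0,-0.0315],[0,0,0],0.95],
  [[0,0,-0.0315],[0,0,0],0.95],
  [[0,0,-0.0315],[0,0,0],0.95],
])

```text
clock: 15.4
tcp_pos: [618.1, 147.1, 27.8]
eef_rot: [-179.9, -0.1, 3.9]
wrist_force: [-0.4, -0.0, -0.4]
width: 15.0
```

```bash
python3 look.py q
```

```text
[618.1 147.1  27.8] [-1.799e+02 -1.000e-01  3.900e+00] 15.0
top [256.1 163. ]
off 206 125
side [341.9 180.2]
off 291 142
```

View pics/q_side.png

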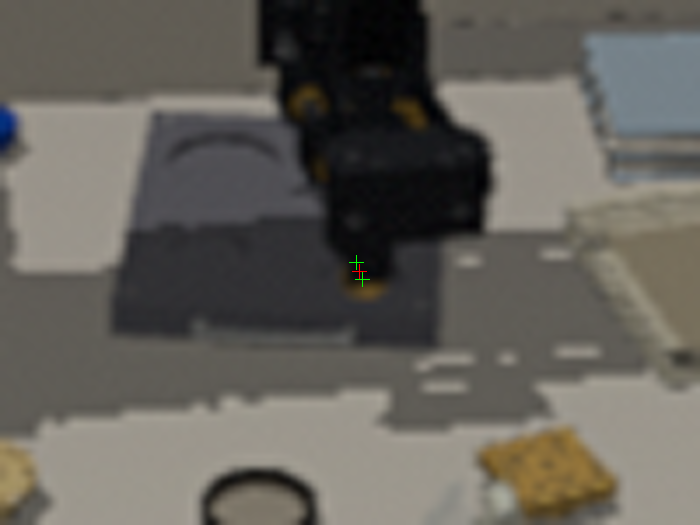

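>>> move_arm([
  [[0,0,-0.001],[0,0,0],0.95],
  [[0,0,-0.001],[0,0,0],0.95],
  [[0,0,-0.001],[0,0,0],0.8],
  [[0,0,-0.001],[0,0,0],0.7],
  [[0,0,-0.001],[0,0,0],0.65],
  [[0,0,-0.001],[0,0,0],0.65],
  [[0,0,0.03],[0,0,0],0.65],
  [[0,0,0.08],[0,0,0],0.65],
  [[0,0,0.1],[0,0,0],0.6],
  [[0,0,0.1],[0,0,0],0.6],
  [[0,0,0.1],[0,0,0],0.6],
])

```text
clock: 16.6
tcp_pos: [617.9, 147.1, 127.6]
eef_rot: [-179.9, -0.1, 3.9]
wrist_force: [-0.4, -0.2, 0.6]
width: 35.2
```

```bash
python3 - <<'E'
from h import *
d=cap('side'); a=cv2.cvtColor(d['image'],cv2.COLOR_RGB2BGR)
cv2.imwrite('pics/r.png',cv2.resize(a[130:290,270:430],None,fx=3.7,fy=3.7,interpolation=cv2.INTER_CUBIC))
E
```

```text
(no output)
```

View pics/r.png

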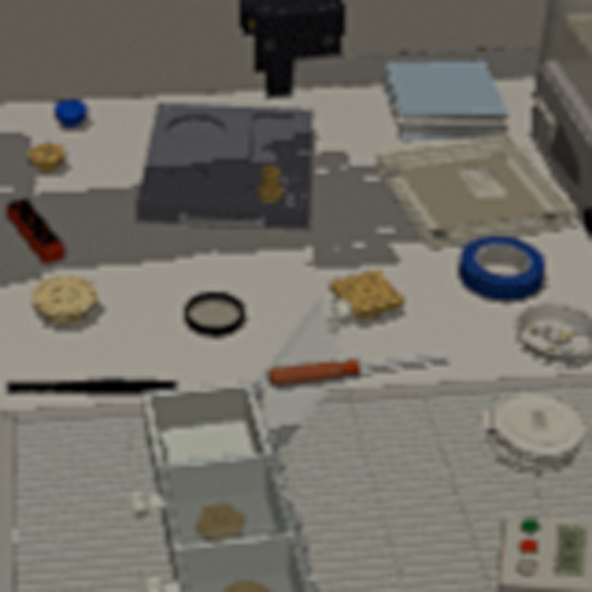

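```bash
python3 - <<'E'
from h import *
d=cap('side'); print(atz(d,(361.9,214.6),125.5), proj(d,(620.5,-164.2,125.5)))
a=cv2.cvtColor(d['image'],cv2.COLOR_RGB2BGR)
cv2.imwrite('pics/s.png',cv2.resize(a[195:260,320:400],None,fx=8,fy=8,interpolation=cv2.INTER_CUBIC))
d=cap('top'); print(proj(d,(620.5,-164.2,125.5)));a=cv2.cvtColor(d['image'],cv2.COLOR_RGB2BGR)
cv2.imwrite('pics/s2.png',cv2.resize(a[140:225,350:450],None,fx=7,fy=7,interpolation=cv2.INTER_CUBIC))
E
```

```text
[ 619.53034514 -161.64991949  125.5       ] [362.49541567 215.2241001 ]
[385.12646241 151.48512173]
```

View pics/s.png

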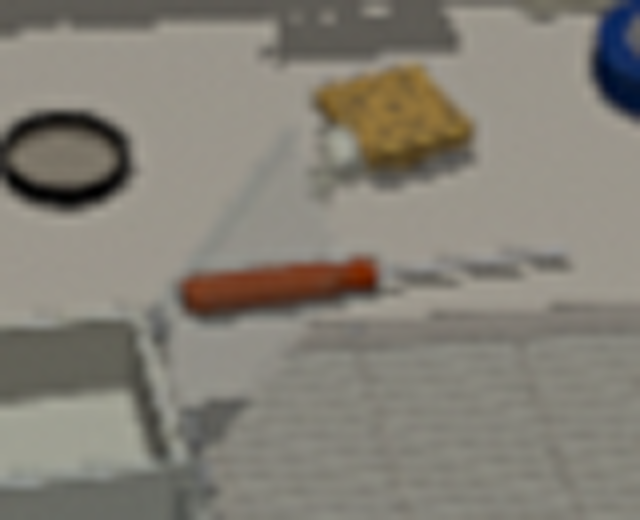

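View pics/s2.png

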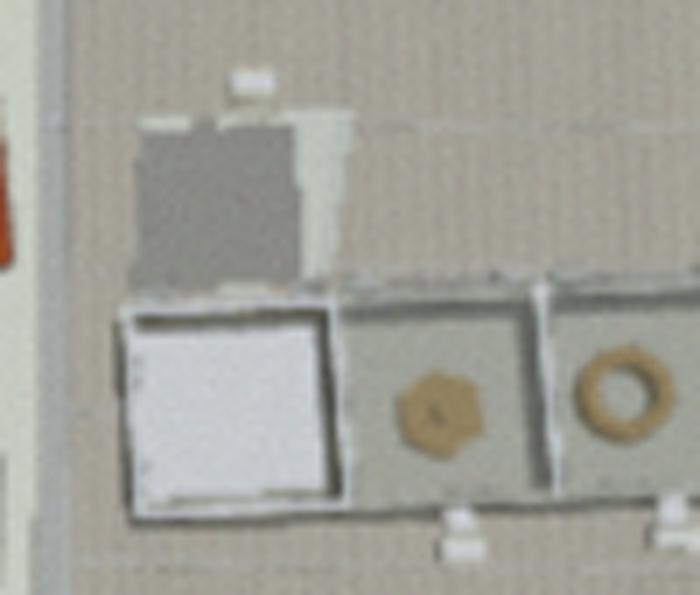

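>>> move_arm([
  [[0,-0.02,0.04],[0,0,0],0.55],
  [[0.0015,-0.311,0.05],[0,0,0],0.55],
  [[0.0015,-0.311,0.05],[0,0,0],0.55],
  [[0.0015,-0.311,0.05],[0,0,0],0.55],
  [[0.0015,-0.311,0.05],[0,0,0],0.55],
  [[0.0015,-0.311,0.05],[0,0,0],0.55],
  [[0.0015,-0.311,0.05],[0,0,0],0.55],
  [[0.0015,-0.311,0.05],[0,0,0],0.55],
  [[0.0015,-0.311,0.05],[0,0,0],0.55],
  [[0.0015,-0.311,0.05],[0,0,0],0.55],
  [[0.0015,-0.311,0.05],[0,0,0],0.55],
  [[0.0015,-0.311,0.05],[0,0,0],0.55],
])

```text
clock: 17.95
tcp_pos: [618.3, -162.5, 175.4]
eef_rot: [-179.9, 0.1, 4.0]
wrist_force: [0.2, -0.1, -0.1]
width: 39.4
```

>>> move_arm([
  [[0.001,-0.0015,-0.025],[0,0,0],0.55],
  [[0.001,-0.0015,-0.045],[0,0,0],0.55],
  [[0.001,-0.0015,-0.056],[0,0,0],0.55],
  [[0.001,-0.0015,-0.056],[0,0,0],0.55],
  [[0.001,-0.0015,-0.056],[0,0,0],0.55],
  [[0.001,-0.0015,-0.056],[0,0,0],0.72],
  [[0.001,-0.0015,-0.056],[0,0,0],0.78],
  [[0.001,-0.0015,-0.056],[0,0,0],0.8],
  [[0.001,-0.0015,-0.056],[0,0,0],0.81],
])

```text
clock: 18.85
tcp_pos: [619.6, -163.9, 120.1]
eef_rot: [-179.9, 0.0, 4.0]
wrist_force: [0.2, 0.4, 0.1]
width: 17.0
```

```bash
python3 look.py t
```

```text
[ 619.6 -163.9  120.1] [-179.9    0.     4. ] 17.0
top [384.7 152.6]
off 334 115
side [362. 217.]
off 311 179
```

View pics/t_side.png

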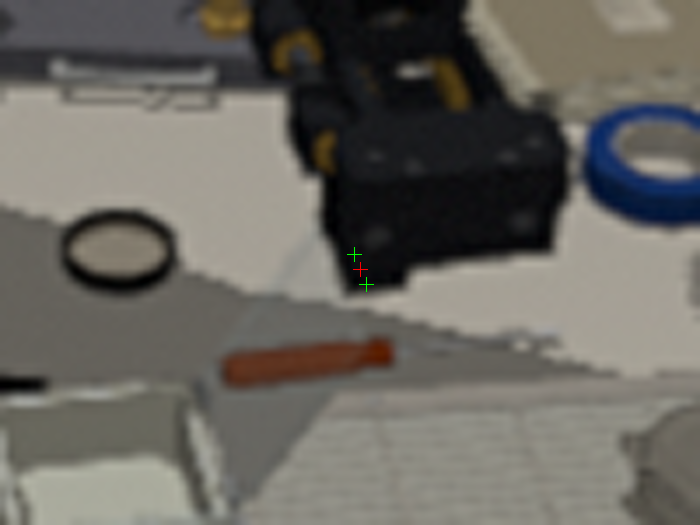

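>>> move_arm([
  [[0,0,0],[0,0,0],0.92],
  [[0,0,0],[0,0,0],0.92],
  [[-0.0084,-0.0004,0.0045],[0,0,0],0.92],
  [[-0.017,-0.001,0.008],[0,0,0],0.92],
  [[-0.026,-0.0014,0.011],[0,0,0],0.92],
  [[-0.0355,-0.002,0.0125],[0,0,0],0.92],
  [[-0.045,-0.0024,0.0135],[0,0,0],0.92],
  [[-0.0545,-0.003,0.0135],[0,0,0],0.92],
  [[-0.064,-0.0034,0.0125],[0,0,0],0.92],
  [[-0.073,-0.004,0.0105],[0,0,0],0.92],
  [[-0.082,-0.0044,0.0075],[0,0,0],0.92],
  [[-0.091,-0.005,0.0035],[0,0,0],0.92],
  [[-0.099,-0.0053,-0.001],[0,0,0],0.92],
  [[-0.107,-0.0057,-0.0065],[0,0,0],0.92],
  [[-0.114,-0.006,-0.0125],[0,0,0],0.92],
  [[-0.1205,-0.0064,-0.0195],[0,0,0],0.92],
  [[-0.1265,-0.0067,-0.027],[0,0,0],0.92],
  [[-0.1315,-0.007,-0.035],[0,0,0],0.92],
  [[-0.1315,-0.007,-0.035],[0,0,0],0.92],
  [[-0.1315,-0.007,-0.035],[0,0,0],0.92],
])

```text
clock: 20.95
tcp_pos: [487.3, -171.1, 84.5]
eef_rot: [-179.9, 0.2, 4.0]
wrist_force: [-5.4, -1.1, 4.9]
width: 15.3
```

```bash
python3 look.py u
```

```text
[ 487.3 -171.1   84.5] [-179.9    0.2    4. ] 15.3
top [386.5 212.4]
off 336 174
side [307.6 233.6]
off 257 196
```

View pics/u_side.png

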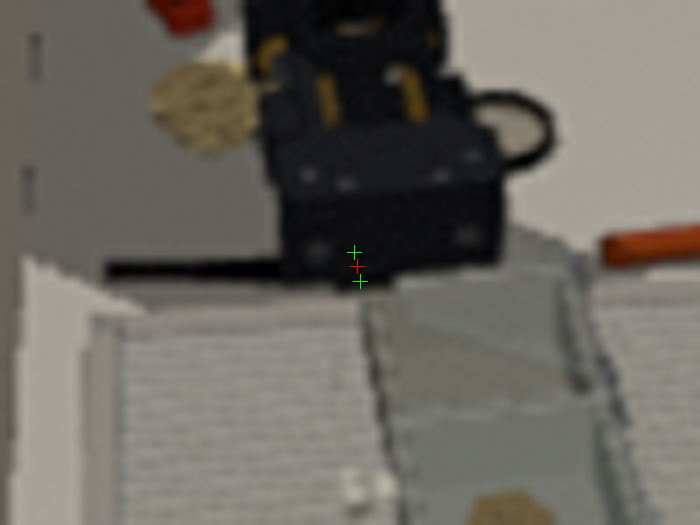

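>>> move_arm([
  [[-0.0025,-0.0002,-0.0085],[0,0,0],0.92],
  [[-0.006,-0.0003,-0.0175],[0,0,0],0.92],
  [[-0.008,-0.0004,-0.0265],[0,0,0],0.92],
  [[-0.0095,-0.0005,-0.036],[0,0,0],0.92],
  [[-0.0095,-0.0005,-0.0445],[0,0,0],0.92],
  [[-0.0095,-0.0005,-0.0445],[0,0,0],0.92],
  [[-0.0095,-0.0005,-0.0445],[0,0,0],0.92],
])

```text
clock: 21.75
tcp_pos: [476.9, -171.7, 39.7]
eef_rot: [-179.9, 0.3, 4.0]
wrist_force: [-6.9, -3.1, 1.6]
width: 15.4
```

>>> move_arm([
  [[0,0,0],[0,0,0],0.6],
  [[0,0,0],[0,0,0],0.55],
  [[0,0,0],[0,0,0],0.55],
  [[0,0,0.03],[0,0,0],0.55],
  [[0,0,0.07],[0,0,0],0.55],
  [[0,0,0.1],[0,0,0],0.5],
  [[-0.038,0.192,0.1],[0,0,-7],0.25],
  [[-0.038,0.192,0.1],[0,0,-14],0.25],
  [[-0.038,0.192,0.1],[0,0,-14],0.25],
  [[-0.038,0.192,0.1],[0,0,-14],0.25],
  [[-0.038,0.192,0.1],[0,0,-14],0.25],
  [[-0.038,0.192,0.08],[0,0,-14],0.25],
  [[-0.038,0.192,0.08],[0,0,-14],0.25],
  [[-0.038,0.192,0.08],[0,0,-14],0.25],
])

```text
clock: 23.15
tcp_pos: [438.9, 19.8, 119.8]
eef_rot: [-179.9, 0.4, -10.0]
wrist_force: [0.3, 0.3, 1.1]
width: 66.1
```

```bash
python3 look.py v;python3 - <<'E'
from h import *
d=cap('side'); a=cv2.cvtColor(d['image'],cv2.COLOR_RGB2BGR)
cv2.imwrite('pics/v2.png',cv2.resize(a[150:310,250:410],None,fx=3.7,fy=3.7,interpolation=cv2.INTER_CUBIC))
E
```

```text
[438.9  19.8 119.8] [-179.9    0.4  -10. ] 66.1
top [302.3 230.2]
off 252 192
side [285.2 180.2]
off 235 142
```

View pics/v2.png

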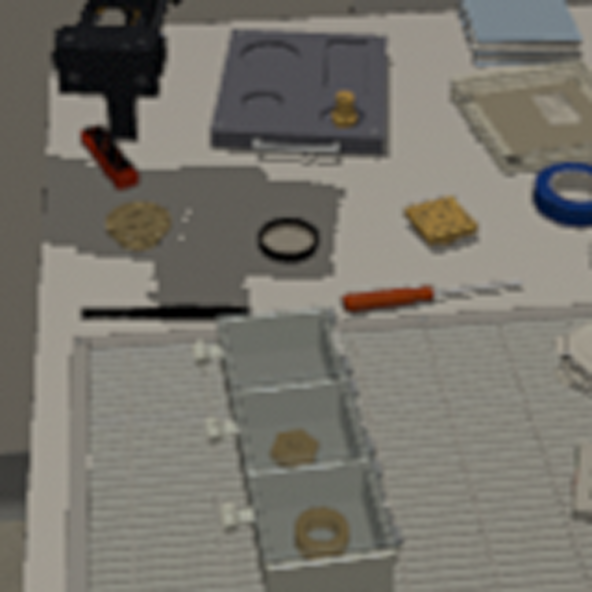

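View pics/v_side.png

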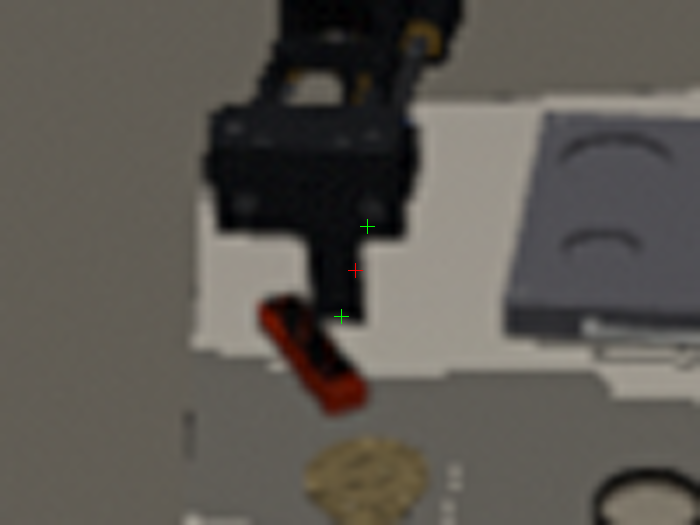

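```bash
python3 - <<'E'
from h import *
d=cap('side');print(atz(d,(286.9,209.4),18))
a=cv2.cvtColor(d['image'],cv2.COLOR_RGB2BGR)
x0,y0,k=265,150,9
c=cv2.resize(a[y0:y0+75,x0:x0+75],None,fx=k,fy=k,interpolation=cv2.INTER_CUBIC)
for cx,cy,rr in ((438.7,20.3,26),(428.4,238.3,17)):
  for z in (18,9):
    P=[((proj(d,(cx+rr*np.cos(t),cy+rr*np.sin(t),z))-[x0,y0]+.5)*k).round().astype(int) for t in np.linspace(0,6.28,40)]
    cv2.polylines(c,[np.array(P)],True,(0,255,0) if z==18 else (255,255,0),1)
cv2.imwrite('pics/w.png',c)
E
```

```text
[438.04654964  20.61849165  18.        ]
```

View pics/w.png

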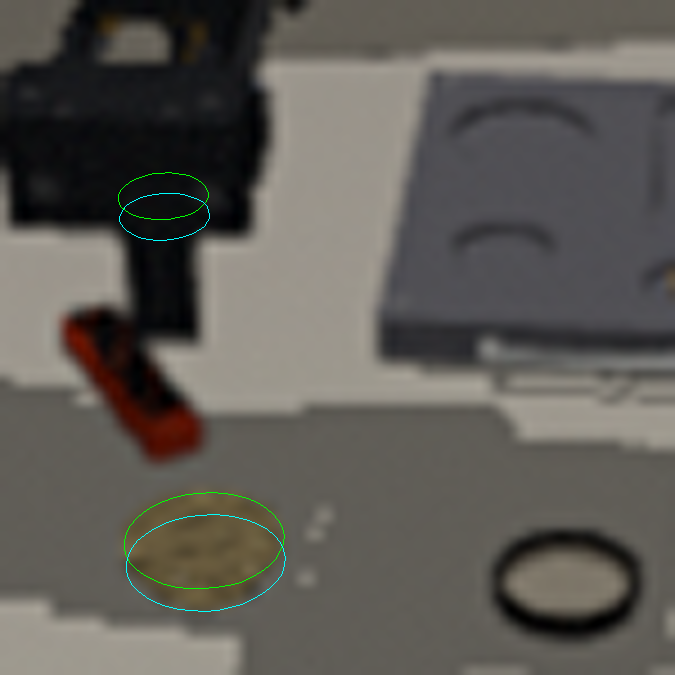

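>>> move_arm([
  [[-0.001,0.0005,-0.04],[0,-0.3,0],0.25],
  [[-0.001,0.0005,-0.075],[0,-0.3,0],0.25],
  [[-0.001,0.0005,-0.1],[0,-0.3,0],0.25],
  [[-0.001,0.0005,-0.111],[0,-0.3,0],0.25],
  [[-0.001,0.0005,-0.111],[0,-0.3,0],0.25],
  [[-0.001,0.0005,-0.111],[0,-0.3,0],0.25],
  [[-0.001,0.0005,-0.111],[0,-0.3,0],0.25],
  [[-0.001,0.0005,-0.111],[0,-0.3,0],0.35],
  [[-0.001,0.0005,-0.111],[0,-0.3,0],0.42],
  [[-0.001,0.0005,-0.111],[0,-0.3,0],0.6],
  [[-0.001,0.0005,-0.111],[0,-0.3,0],0.6],
])

```text
clock: 24.45
tcp_pos: [439.1, 19.7, 10.1]
eef_rot: [-179.8, -0.1, -10.0]
wrist_force: [-1.9, -2.2, 7.5]
width: 48.4
```

```bash
python3 look.py x; python3 -c "
from h import *
s=read_state();print(s['width'],s['wrist_force'])"
```

```text
[439.1  19.7  10.1] [-1.798e+02 -1.000e-01 -1.000e+01] 48.4
top [305.2 235.3]
off 255 197
side [287.4 211.7]
off 237 174
48.80808177495938 [-1.78125416 -2.52108616  6.77712333]
```

View pics/x_side.png

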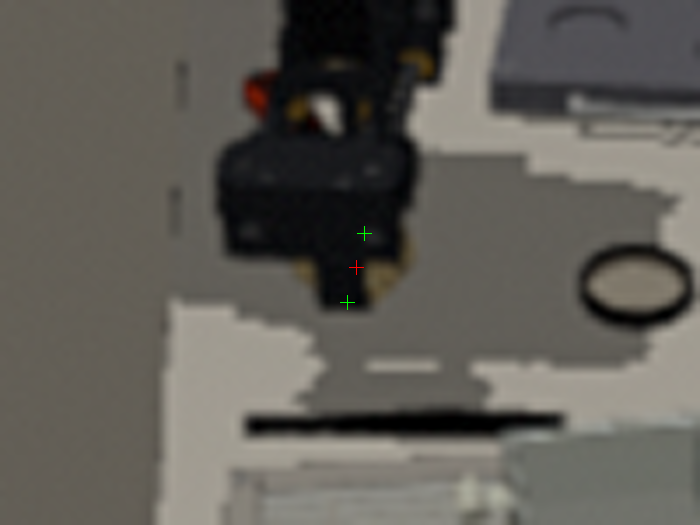

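View pics/x_top.png

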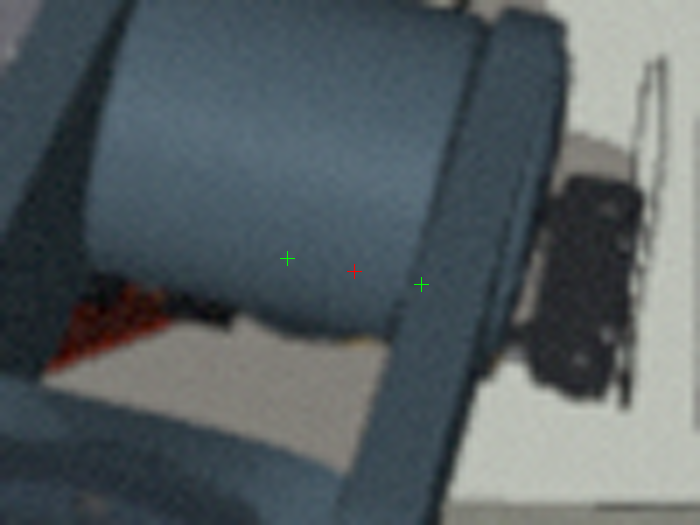

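>>> move_arm([
  [[0,0,0],[0,0,0],0.7],
  [[0,0,0.005],[0,0,0],0.7],
  [[0,0,0.015],[0,0,0],0.7],
  [[0,0,0.03],[0,0,0],0.7],
  [[0,0,0.05],[0,0,0],0.7],
  [[0,0,0.05],[0,0,0],0.7],
  [[0,0,0.05],[0,0,0],0.7],
])

```text
clock: 25.25
tcp_pos: [439.4, 19.7, 60.4]
eef_rot: [-179.8, -0.2, -10.0]
wrist_force: [-1.3, 0.0, -3.0]
width: 48.6
```

```bash
python3 look.py y
```

```text
[439.4  19.7  60.4] [-179.8   -0.2  -10. ] 48.6
top [304. 233.]
off 253 195
side [286.6 197.7]
off 236 160
```

View pics/y_side.png

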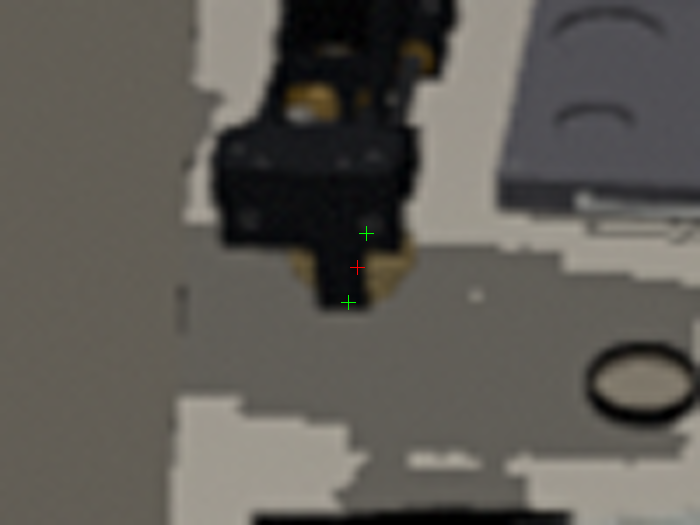

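>>> move_arm([
  [[0.01,0.02,0.03],[0,0,0],0.7],
  [[0.128,0.24,0.03],[0,0,0],0.7],
  [[0.128,0.24,0.03],[0,0,0],0.7],
  [[0.128,0.24,0.03],[0,0,0],0.7],
  [[0.128,0.24,0.03],[0,0,0],0.7],
  [[0.128,0.24,0.03],[0,0,0],0.7],
  [[0.128,0.24,0.03],[0,0,0],0.7],
  [[0.128,0.24,0.01],[0,0,0],0.7],
  [[0.128,0.24,-0.01],[0,0,0],0.7],
  [[0.128,0.24,-0.01],[0,0,0],0.7],
  [[0.128,0.24,-0.01],[0,0,0],0.7],
  [[0.128,0.24,-0.01],[0,0,0],0.7],
])

```text
clock: 26.55
tcp_pos: [567.0, 259.7, 50.1]
eef_rot: [-179.8, -0.1, -10.0]
wrist_force: [0.7, -0.6, -1.5]
width: 48.5
```

```bash
python3 look.py z
```

```text
[567.  259.7  50.1] [-1.798e+02 -1.000e-01 -1.000e+01] 48.5
top [207.9 180.1]
off 157 142
side [322.6 157.9]
off 272 120
```

View pics/z_side.png

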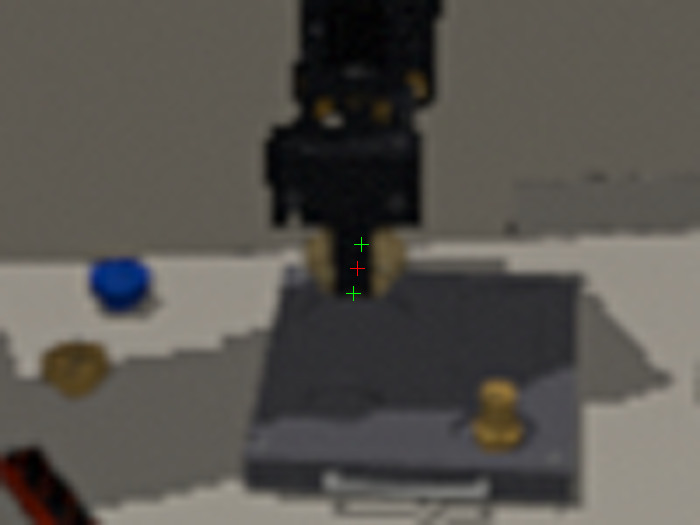

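View pics/z_top.png

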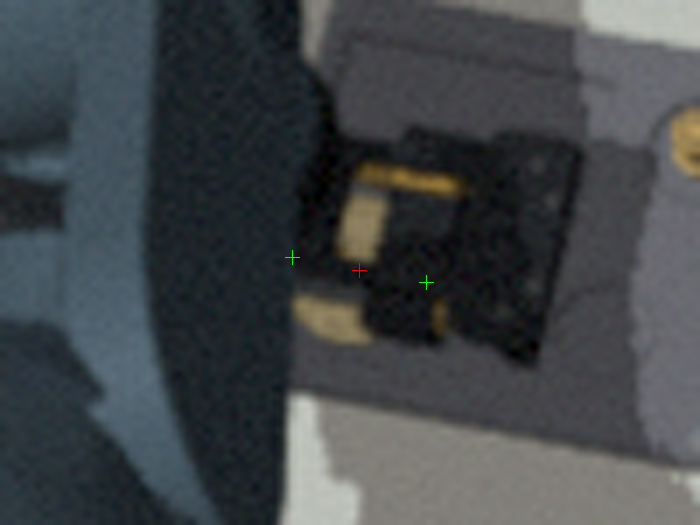

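>>> move_arm([
  [[0,0,-0.01],[0,0,0],0.7],
  [[0,0,-0.017],[0,0,0],0.7],
  [[0,0,-0.021],[0,0,0],0.7],
  [[0,0,-0.0235],[0,0,0],0.7],
  [[0,0,-0.0235],[0,0,0],0.7],
  [[0,0,-0.0235],[0,0,0],0.7],
  [[0,0,-0.0235],[0,0,0],0.7],
])

```text
clock: 27.35
tcp_pos: [567.4, 260.0, 27.2]
eef_rot: [-179.8, -0.2, -10.0]
wrist_force: [0.2, -0.6, -2.2]
width: 49.0
```

```bash
python3 look.py aa
```

```text
[567.4 260.   27.2] [-179.8   -0.2  -10. ] 49.0
top [210.4 182.1]
off 160 144
side [322.7 163.7]
off 272 126
```

View pics/aa_side.png

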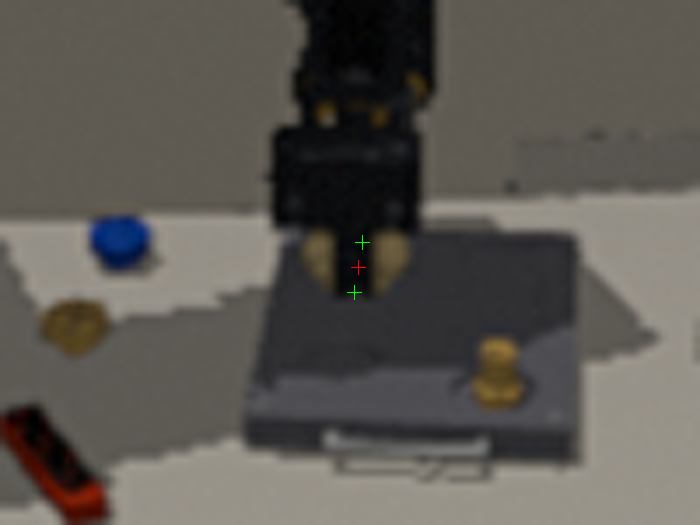

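>>> move_arm([
  [[0,0,-0.001],[0,0,0],0.7],
  [[0,0,-0.002],[0,0,0],0.7],
  [[0,0,-0.002],[0,0,0],0.5],
  [[0,0,-0.002],[0,0,0],0.35],
  [[0,0,-0.002],[0,0,0],0.3],
  [[0,0,-0.002],[0,0,0],0.3],
  [[0,0,0.01],[0,0,0],0.3],
  [[0,0,0.04],[0,0,0],0.3],
  [[0,0,0.08],[0,0,0],0.35],
  [[-0.07,-0.01,0.08],[0,0,0],0.43],
  [[-0.139,-0.022,0.08],[0,0,0],0.43],
  [[-0.139,-0.022,0.08],[0,0,0],0.43],
  [[-0.139,-0.022,0.08],[0,0,0],0.43],
  [[-0.139,-0.022,0.08],[0,0,0],0.43],
  [[-0.139,-0.022,0.08],[0,0,0],0.43],
])

```text
clock: 28.95
tcp_pos: [430.4, 238.3, 108.5]
eef_rot: [-179.7, -0.3, -10.0]
wrist_force: [0.8, 0.6, 0.4]
width: 50.4
```

```bash
python3 look.py bb; python3 - <<'E'
from h import *
d=cap('side')
a=cv2.cvtColor(d['image'],cv2.COLOR_RGB2BGR)
x0,y0,k=270,145,9
c=cv2.resize(a[y0:y0+60,x0:x0+85],None,fx=k,fy=k,interpolation=cv2.INTER_CUBIC)
for cx,cy,rr,zz in ((428.4,238.3,17,(18,9)),(565.4,260,26,(34,))):
  for z in zz:
    P=[((proj(d,(cx+rr*np.cos(t),cy+rr*np.sin(t),z))-[x0,y0]+.5)*k).round().astype(int) for t in np.linspace(0,6.28,40)]
    cv2.polylines(c,[np.array(P)],True,(0,255,0) if z>9 else (255,255,0),1)
cv2.imwrite('pics/cc.png',c)
d=cap('top');a=cv2.cvtColor(d['image'],cv2.COLOR_RGB2BGR);cv2.imwrite('pics/cc2.png',cv2.resize(a[130:250,160:320],None,fx=4.5,fy=4.5,interpolation=cv2.INTER_CUBIC))
E
```

```text
[430.4 238.3 108.5] [-179.7   -0.3  -10. ] 50.4
top [205.7 233.1]
off 155 195
side [281.5 147.3]
off 231 109
```

View pics/cc.png

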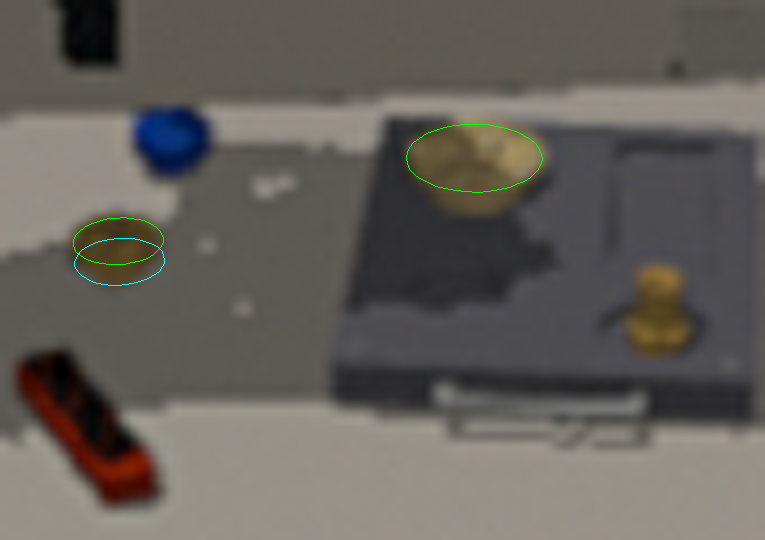

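View pics/cc2.png

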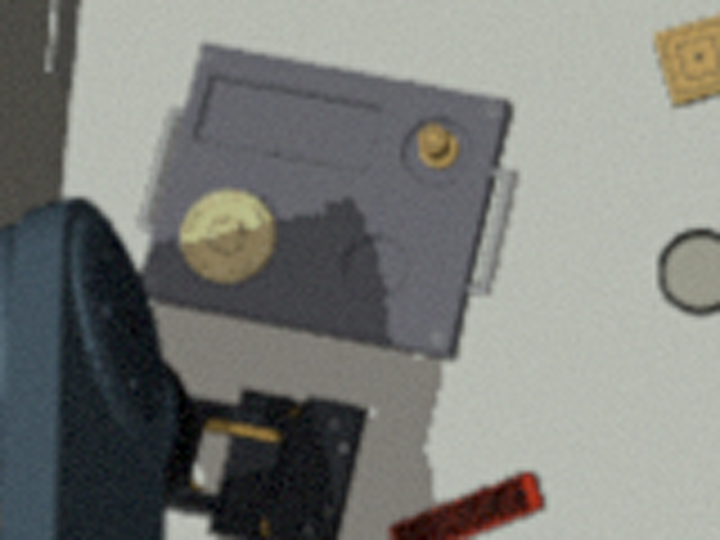

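>>> move_arm([
  [[-0.0035,0,-0.03],[-0.2,0.3,0],0.43],
  [[-0.0035,0,-0.06],[-0.2,0.3,0],0.43],
  [[-0.0035,0,-0.085],[-0.2,0.3,0],0.43],
  [[-0.0035,0,-0.0985],[-0.2,0.3,0],0.43],
  [[-0.0035,0,-0.0985],[-0.2,0.3,0],0.43],
  [[-0.0035,0,-0.0985],[-0.2,0.3,0],0.43],
  [[-0.0035,0,-0.0985],[-0.2,0.3,0],0.43],
])

```text
clock: 29.85
tcp_pos: [427.3, 238.3, 10.2]
eef_rot: [-180.0, -0.0, -10.0]
wrist_force: [-0.1, -0.8, 0.2]
width: 50.5
```

```bash
python3 look.py dd
```

```text
[427.3 238.3  10.2] [-180.   -0.  -10.] 50.5
top [217.1 238.7]
off 167 201
side [282.4 173.2]
off 232 135
```

View pics/dd_side.png

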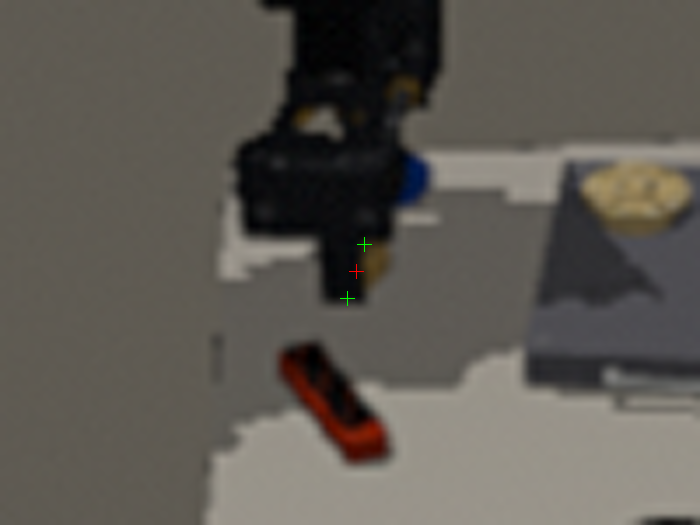

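>>> move_arm([
  [[-0.001,0,0],[0,0,0],0.55],
  [[-0.001,0,0],[0,0,0],0.62],
  [[-0.001,0,0],[0,0,0],0.8],
  [[-0.001,0,0],[0,0,0],0.8],
  [[-0.001,0,0],[0,0,0],0.8],
])

```text
clock: 30.45
tcp_pos: [426.5, 238.5, 10.7]
eef_rot: [-179.9, -0.1, -10.0]
wrist_force: [-1.5, -0.2, 6.2]
width: 31.9
```

>>> move_arm([
  [[0,0,0.02],[0,0,0],0.8],
  [[0,0,0.05],[0,0,0],0.8],
  [[0,0,0.07],[0,0,0],0.8],
  [[0.1255,-0.06,0.07],[0,0,0],0.8],
  [[0.1255,-0.06,0.07],[0,0,0],0.8],
  [[0.1255,-0.06,0.07],[0,0,0],0.8],
  [[0.1255,-0.06,0.07],[0,0,0],0.8],
  [[0.1255,-0.06,0.04],[0,0,0],0.8],
  [[0.1255,-0.06,0.04],[0,0,0],0.8],
  [[0.1255,-0.06,0.04],[0,0,0],0.8],
  [[0.1255,-0.06,0.04],[0,0,0],0.8],
])

```text
clock: 31.55
tcp_pos: [552.0, 178.9, 51.5]
eef_rot: [-179.9, -0.1, -10.0]
wrist_force: [1.2, 1.3, -0.8]
width: 32.1
```

```bash
python3 look.py ee
```

```text
[552.  178.9  51.5] [-1.799e+02 -1.000e-01 -1.000e+01] 32.1
top [240.1 186.3]
off 190 148
side [320.5 169.9]
off 270 132
```

View pics/ee_side.png

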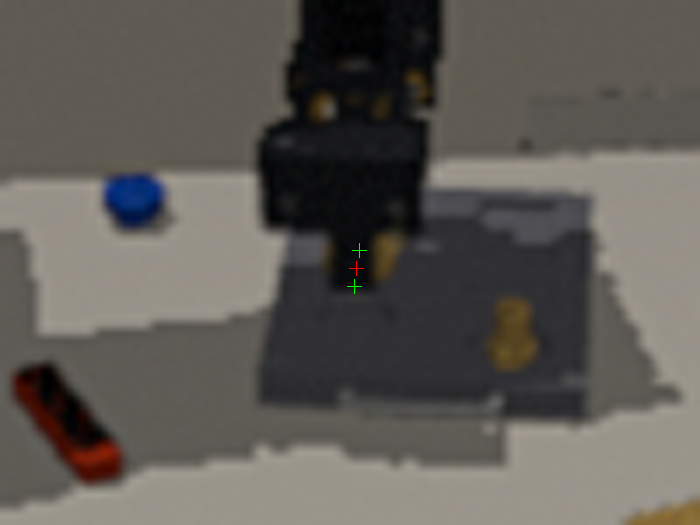

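>>> move_arm([
  [[-0.001,-0.0005,-0.01],[0,0,0],0.8],
  [[-0.001,-0.0005,-0.018],[0,0,0],0.8],
  [[-0.001,-0.0005,-0.023],[0,0,0],0.8],
  [[-0.001,-0.0005,-0.0245],[0,0,0],0.8],
  [[-0.001,-0.0005,-0.0245],[0,0,0],0.8],
  [[-0.001,-0.0005,-0.0255],[0,0,0],0.8],
  [[-0.001,-0.0005,-0.0255],[0,0,0],0.8],
])

```text
clock: 32.35
tcp_pos: [551.7, 178.4, 26.7]
eef_rot: [-179.9, -0.2, -10.0]
wrist_force: [-2.3, -0.1, 3.2]
width: 31.9
```

```bash
python3 look.py ff
```

```text
[551.7 178.4  26.7] [-179.9   -0.2  -10. ] 31.9
top [242.4 188.6]
off 192 151
side [320.4 176.5]
off 270 138
```

View pics/ff_side.png

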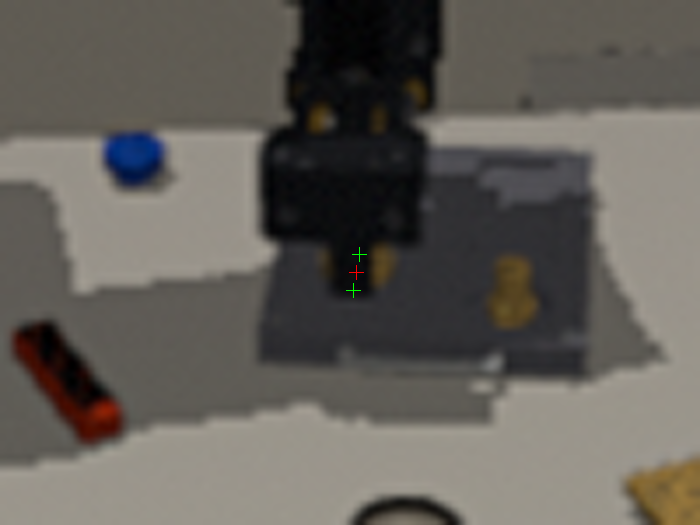

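>>> move_arm([
  [[0,0,0],[0,0,0],0.55],
  [[0,0,0],[0,0,0],0.48],
  [[0,0,0],[0,0,0],0.48],
  [[0,0,0.01],[0,0,0],0.48],
  [[0,0,0.05],[0,0,0],0.48],
  [[0,0,0.1],[0,0,0],0.48],
  [[0,0,0.1],[0,0,0],0.48],
  [[-0.045,-0.02,0.1],[0,0,15],0.5],
  [[-0.09,-0.04,0.1],[0,0,30],0.5],
  [[-0.1357,-0.0544,0.08],[0,0,60],0.5],
  [[-0.1357,-0.0544,0.08],[0,0,60],0.5],
  [[-0.1357,-0.0544,0.08],[0,0,60],0.5],
  [[-0.1357,-0.0544,0.08],[0,0,60],0.5],
])

```text
clock: 33.75
tcp_pos: [415.6, 123.9, 106.9]
eef_rot: [-179.9, -0.2, 41.9]
wrist_force: [0.7, 0.1, 0.3]
width: 43.6
```

>>> move_arm([
  [[0,0,0],[0,0,62],0.5],
  [[0,0,0],[0,0,62],0.5],
  [[0,0,0],[0,0,62],0.5],
  [[0,0,0],[0,0,62],0.5],
  [[0,0,0],[0,0,62],0.5],
  [[0,0,0],[0,0,62],0.5],
  [[0,0,0],[0,0,62],0.5],
  [[0,0,0],[0,0,62],0.5],
  [[0,0,0],[0,0,62],0.5],
  [[0,0,0],[0,0,62],0.5],
])

```text
clock: 34.75
tcp_pos: [415.6, 123.9, 107.0]
eef_rot: [-179.9, -0.2, 103.8]
wrist_force: [-0.3, 0.4, 0.1]
width: 44.1
```

```bash
python3 look.py gg; python3 - <<'E'
from h import *
d=cap('top');a=cv2.cvtColor(d['image'],cv2.COLOR_RGB2BGR);cv2.imwrite('pics/gg2.png',cv2.resize(a[130:260,160:320],None,fx=4.4,fy=4.4,interpolation=cv2.INTER_CUBIC))
d=cap('side');a=cv2.cvtColor(d['image'],cv2.COLOR_RGB2BGR)
x0,y0,k=265,145,8
c=cv2.resize(a[y0:y0+70,x0:x0+95],None,fx=k,fy=k,interpolation=cv2.INTER_CUBIC)
th=np.radians(22.3);R=np.array([[np.cos(th),-np.sin(th)],[np.sin(th),np.cos(th)]])
for z in (0,16):
    P=[((proj(d,(*(np.array([415.7,124])+R@np.array(m)),z))-[x0,y0]+.5)*k).round().astype(int) for m in ((11,42.5),(11,-42.5),(-11,-42.5),(-11,42.5))]
    cv2.polylines(c,[np.array(P)],True,(0,255,0),1)
cv2.imwrite('pics/gg3.png',c)
E
```

```text
[415.6 123.9 107. ] [-179.9   -0.2  103.8] 44.1
top [256.  240.6]
off 206 203
side [277.  165.6]
off 227 128
```

View pics/gg3.png

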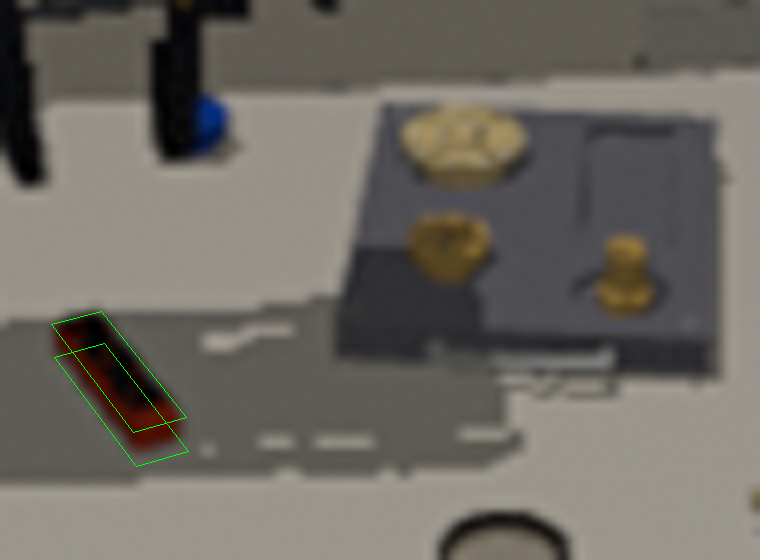

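View pics/gg2.png

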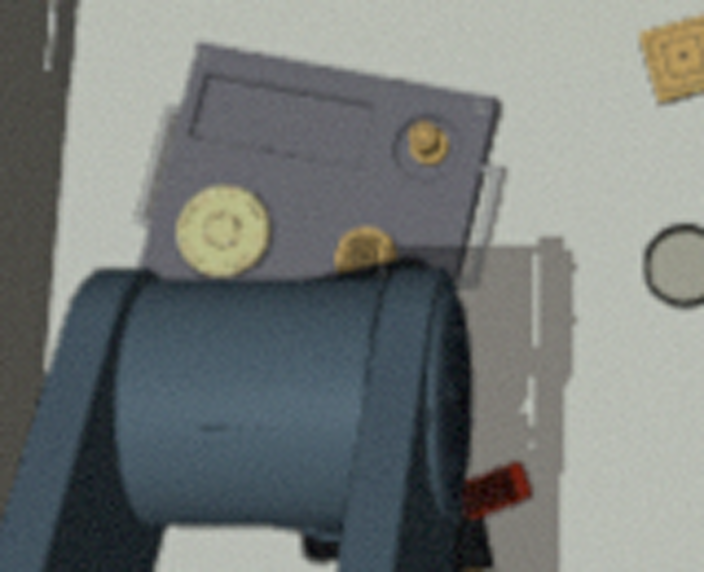

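>>> move_arm([
  [[0,0,-0.03],[0,0,8.5],0.5],
  [[0,0,-0.06],[0,0,8.5],0.5],
  [[0,0,-0.085],[0,0,8.5],0.5],
  [[0,0,-0.098],[0,0,8.5],0.5],
  [[0,0,-0.098],[0,0,8.5],0.5],
  [[0,0,-0.098],[0,0,8.5],0.5],
  [[0,0,-0.098],[0,0,8.5],0.5],
  [[0,0,-0.098],[0,0,8.5],0.65],
  [[0,0,-0.098],[0,0,8.5],0.72],
])

```text
clock: 35.85
tcp_pos: [416.2, 123.9, 9.7]
eef_rot: [180.0, -0.2, 112.4]
wrist_force: [0.1, 0.2, -0.1]
width: 30.4
```

>>> move_arm([
  [[0,0,0],[0,0,0],0.76],
  [[0,0,0],[0,0,0],0.85],
  [[0,0,0],[0,0,0],0.85],
  [[0,0,0],[0,0,0],0.85],
])

```text
clock: 36.25
tcp_pos: [416.6, 123.9, 10.1]
eef_rot: [179.9, -0.2, 112.4]
wrist_force: [-1.7, -0.2, 6.9]
width: 21.6
```

>>> move_arm([
  [[0,0,0.02],[0,0,0],0.85],
  [[0,0,0.06],[0,0,0],0.85],
  [[0,0,0.08],[0,0,0],0.85],
  [[0.217,0.1085,0.08],[0,0,-32.5],0.85],
  [[0.217,0.1085,0.08],[0,0,-32.5],0.85],
  [[0.217,0.1085,0.08],[0,0,-32.5],0.85],
  [[0.217,0.1085,0.08],[0,0,-32.5],0.85],
  [[0.217,0.1085,0.08],[0,0,-32.5],0.85],
  [[0.217,0.1085,0.08],[0,0,-32.5],0.85],
  [[0.217,0.1085,0.06],[0,0,-32.5],0.85],
  [[0.217,0.1085,0.04],[0,0,-32.5],0.85],
  [[0.217,0.1085,0.04],[0,0,-32.5],0.85],
  [[0.217,0.1085,0.04],[0,0,-32.5],0.85],
  [[0.217,0.1085,0.04],[0,0,-32.5],0.85],
])

```text
clock: 37.65
tcp_pos: [634.1, 232.4, 51.4]
eef_rot: [179.9, -0.2, 79.9]
wrist_force: [-0.2, -0.1, -0.6]
width: 21.5
```

```bash
python3 look.py hh
```

```text
[634.1 232.4  51.4] [179.9  -0.2  79.9] 21.5
top [220.5 153.8]
off 170 116
side [343.2 160.5]
off 293 123
```

View pics/hh_side.png

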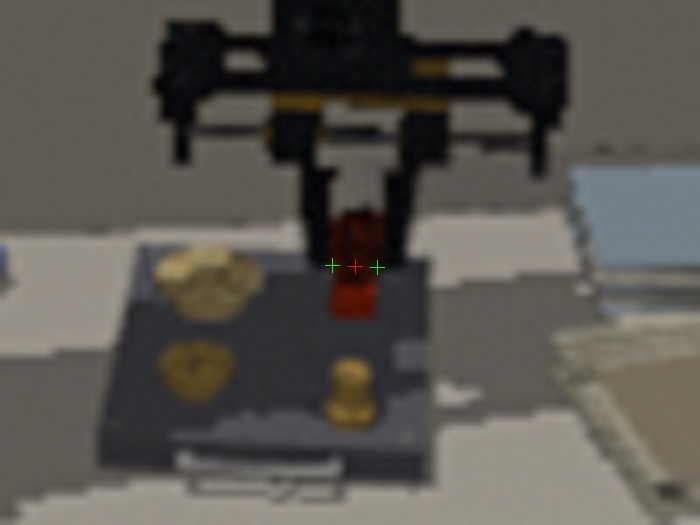

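View pics/hh_top.png

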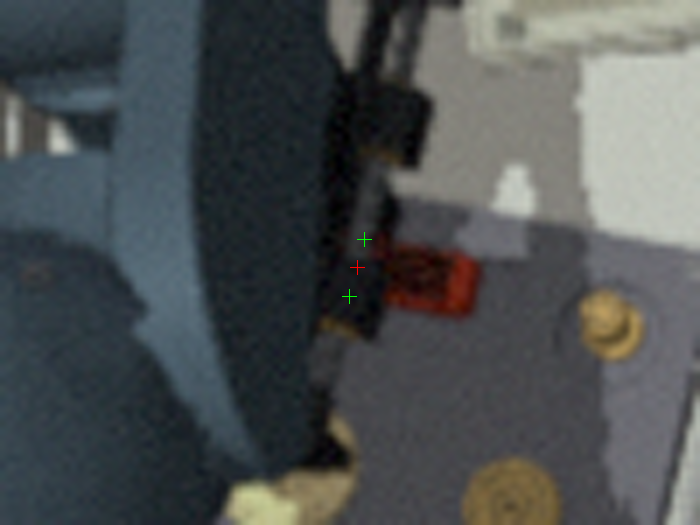

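```bash
python3 - <<'E'
from h import *
d=cap('top'); p=atz(d,(170+474/7-.5,116+286/7-.5),57);print(p)
th=np.radians(-10.1); e=np.array([np.sin(th),-np.cos(th)]) # -y caddy
# -y axis in world
e=np.array([np.sin(th)*1, -np.cos(th)]);print('dist',(p[:2]+[1,2.5]-[634.1,232.4])@e, e)
d=cap('side');p=atz(d,(293+354/7-.5,123+282/7-.5),57);print('side top edge',p,(p[:2]-[634.1,232.4])@e)
E
```

```text
[626.15193653 189.031528    57.        ]
dist 41.4535997879639 [-0.17536673 -0.98450318]
side top edge [629.79443949 207.66112787  57.        ] 25.110550333582573
```

```bash
python3 - <<'E'
from h import *
d=cap('side');print(atz(d,(293+354/7-.5,123+318/7-.5),41))
for z in (41.4,57.4): 
  print(z,[((proj(d,(634.1-.175*s,232.4-.985*s,z))-[293,123]+.5)*7).round() for s in (42.5,-42.5)])
a=cv2.cvtColor(d['image'],cv2.COLOR_RGB2BGR)
cv2.imwrite('pics/ii.png',cv2.resize(a[145:175,325:360],None,fx=16,fy=16,interpolation=cv2.INTER_CUBIC))
E
```

```text
[629.44639825 201.45664063  41.        ]
41.4 [array([351., 329.]), array([357., 242.])]
57.4 [array([353., 300.]), array([358., 213.])]
```

View pics/ii.png

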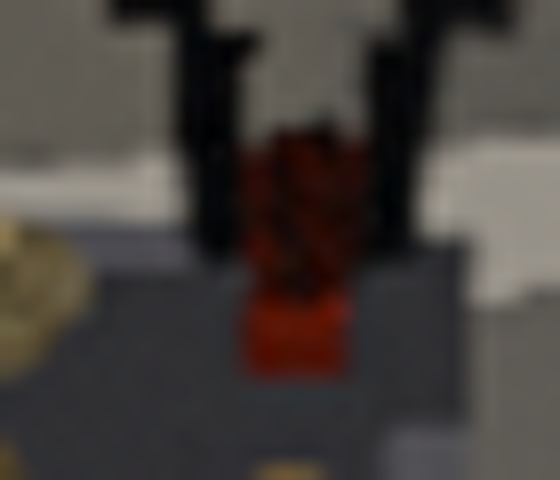

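>>> move_arm([
  [[0,0,-0.01],[0,0,0],0.85],
  [[0,0,-0.018],[0,0,0],0.85],
  [[0,0,-0.023],[0,0,0],0.85],
  [[0,0,-0.0245],[0,0,0],0.85],
  [[0,0,-0.0255],[0,0,0],0.85],
  [[0,0,-0.0255],[0,0,0],0.85],
  [[0,0,-0.0255],[0,0,0],0.85],
])

```text
clock: 38.6
tcp_pos: [633.3, 232.3, 26.1]
eef_rot: [180.0, -0.1, 79.9]
wrist_force: [-5.4, -0.9, 9.5]
width: 21.2
```

```bash
python3 look.py jj
```

```text
[633.3 232.3  26.1] [ 1.80e+02 -1.00e-01  7.99e+01] 21.2
top [223.1 157. ]
off 173 119
side [342.7 167. ]
off 292 129
```

View pics/jj_side.png

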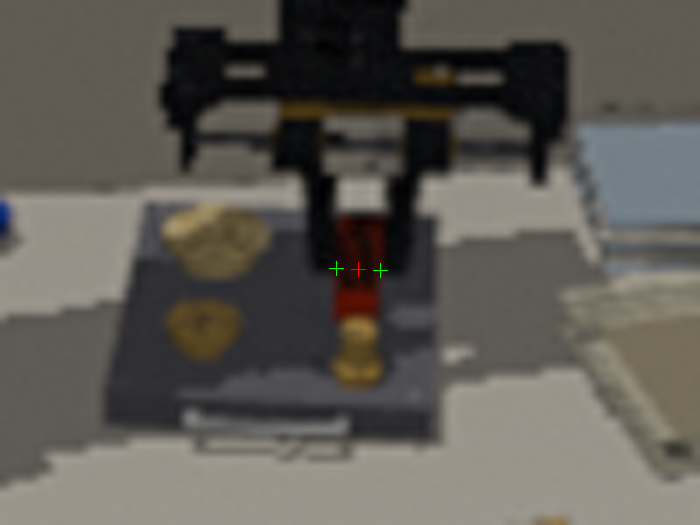

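Seated on the floor (9 N). I release, lift and back away for a final check.

>>> move_arm([
  [[0,0,0],[0,0,0],0.7],
  [[0,0,0],[0,0,0],0.62],
  [[0,0,0],[0,0,0],0.62],
  [[0,0,0.02],[0,0,0],0.62],
  [[0,0,0.06],[0,0,0],0.62],
  [[0,0,0.11],[0,0,0],0.62],
  [[0,0,0.15],[0,0,0],0.62],
  [[-0.15,-0.2,0.17],[0,0,0],0.6],
  [[-0.15,-0.25,0.17],[0,0,0],0.6],
  [[-0.15,-0.4,0.17],[0,0,0],0.6],
  [[-0.15,-0.4,0.17],[0,0,0],0.6],
  [[-0.15,-0.4,0.17],[0,0,0],0.6],
  [[-0.15,-0.4,0.17],[0,0,0],0.6],
  [[-0.15,-0.4,0.17],[0,0,0],0.6],
  [[-0.15,-0.4,0.17],[0,0,0],0.6],
  [[-0.15,-0.4,0.17],[0,0,0],0.6],
  [[-0.15,-0.4,0.17],[0,0,0],0.6],
])

```text
clock: 40.4
tcp_pos: [482.5, -171.4, 196.4]
eef_rot: [179.9, -0.1, 79.6]
wrist_force: [-0.2, 0.2, 0.2]
width: 35.4
```

```bash
python3 - <<'E'
from h import *
d=cap('top','fin_top.png');a=cv2.imread('pics/fin_top.png');cv2.imwrite('pics/fin_t.png',cv2.resize(a[125:225,175:295],None,fx=6,fy=6,interpolation=cv2.INTER_CUBIC))
d=cap('side','fin_side.png');a=cv2.imread('pics/fin_side.png');cv2.imwrite('pics/fin_s.png',cv2.resize(a[140:210,285:380],None,fx=8,fy=8,interpolation=cv2.INTER_CUBIC))
E
```

```text
(no output)
```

View pics/fin_t.png

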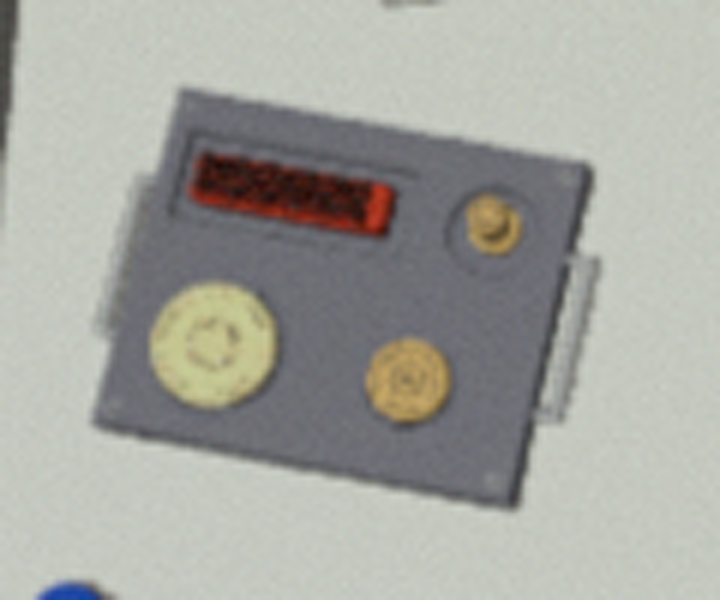

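View pics/fin_s.png

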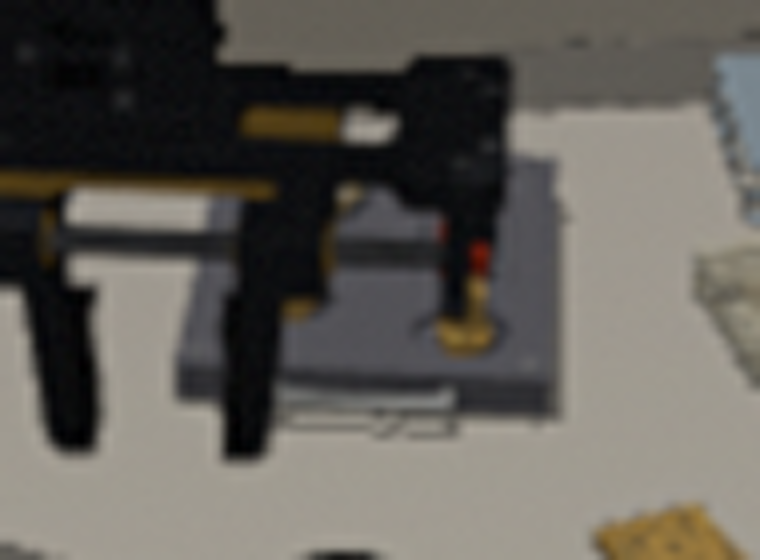

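View pics/fin_side.png

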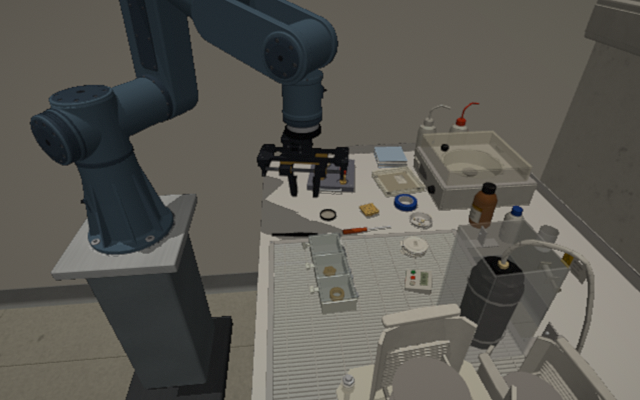

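>>> move_arm([
  [[-0.05,-0.1,0.03],[0,0,0],0.6],
  [[-0.1,-0.3,0.05],[0,0,0],0.6],
  [[-0.1,-0.3,0.05],[0,0,0],0.6],
  [[-0.1,-0.3,0.05],[0,0,0],0.6],
  [[-0.1,-0.3,0.05],[0,0,0],0.6],
  [[-0.1,-0.3,0.05],[0,0,0],0.6],
  [[-0.1,-0.3,0.05],[0,0,0],0.6],
  [[-0.1,-0.3,0.05],[0,0,0],0.6],
  [[-0.1,-0.3,0.05],[0,0,0],0.6],
  [[-0.1,-0.3,0.05],[0,0,0],0.6],
  [[-0.1,-0.3,0.05],[0,0,0],0.6],
])

```text
clock: 41.6
tcp_pos: [384.1, -466.3, 245.7]
eef_rot: [-180.0, -0.2, 79.9]
wrist_force: [-0.3, 0.6, 0.2]
width: 35.3
```

```bash
python3 - <<'E'
from h import *
x,y,yaw=591,209.5,-10.1
th=np.radians(yaw);R=np.array([[np.cos(th),-np.sin(th)],[np.sin(th),np.cos(th)]])
T=cap('top','fin_top2.png')
d=cap('side','fin_side2.png');a=cv2.imread('pics/fin_side2.png');c=cv2.resize(a[140:210,285:380],None,fx=8,fy=8,interpolation=cv2.INTER_CUBIC)
cv2.imwrite('pics/fin_s2.png',c)
b=cv2.resize(a[140:310,270:420],None,fx=3.5,fy=3.5,interpolation=cv2.INTER_CUBIC);cv2.imwrite('pics/fin_s3.png',b)
hsv=cv2.cvtColor(T['image'],cv2.COLOR_RGB2HSV);H,S,V=[hsv[...,i].astype(int) for i in range(3)]
n,l,s,ce=cv2.connectedComponentsWithStats(((H>10)&(H<32)&(S>70)).astype(np.uint8))
for i in range(1,n):
    if s[i,4]>30 and 180<ce[i][0]<330 and 120<ce[i][1]<215:
        z=34 if ce[i][0]<280 else 18; p=atz(T,ce[i],z)[:2]+[1,2.5]; print(ce[i].round(1),s[i,4],p.round(1),'caddy',(R.T@(p-[x,y])).round(1))
m=np.zeros(H.shape,bool);m[145:170,195:250]=1
ys,xs=np.where(m&((S>110)&((H<8)|(H>172))|(V<50)))
P=np.array([atz(T,q,32)[:2]+[1,2.5] for q in zip(xs,ys)]);Q=(P-[x,y])@R
print('hex',Q.mean(0),cv2.minAreaRect(Q.astype(np.float32)))
E
```

```text
[315.1 142.7] 277 [677.1   2. ] caddy [ 121.2 -189.2]
[256.7 162.1] 66 [619.6 147. ] caddy [ 39.1 -56.5]
[242.6 188. ] 151 [552.6 178.9] caddy [-32.4 -36.8]
hex [36.94445999 29.53997449] ((36.86053466796875, 29.72254180908203), (83.73648071289062, 21.52614402770996), 89.79959106445312)
```

View pics/fin_s2.png

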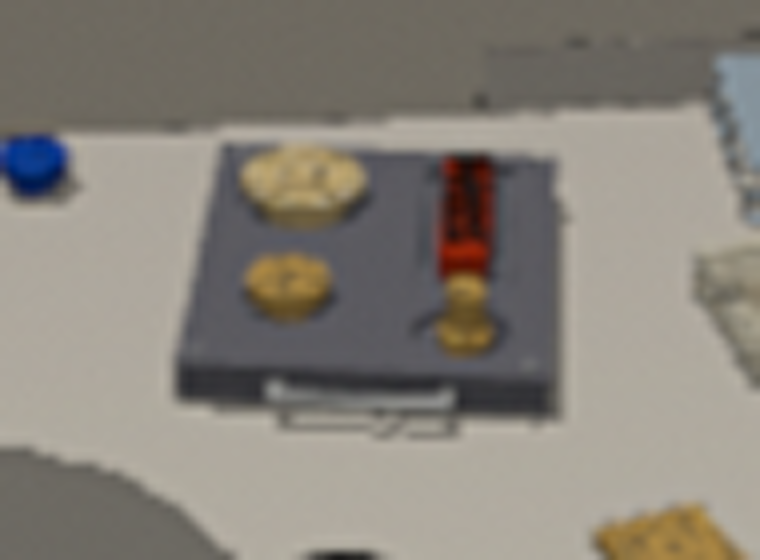

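View pics/fin_s3.png

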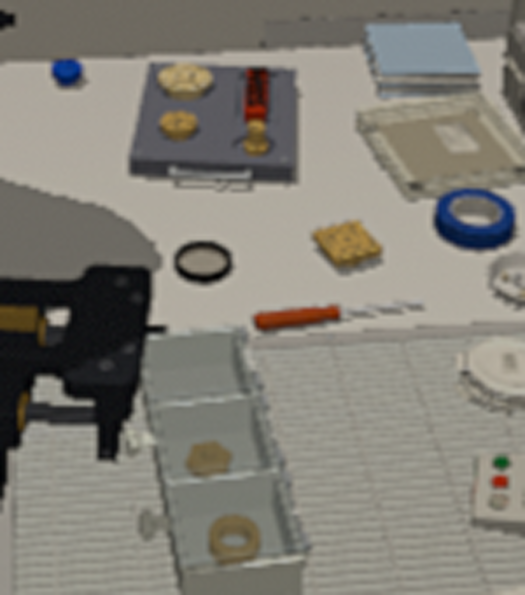

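```bash
python3 - <<'E'
from h import *
T=cap('top');p=atz(T,(210.5-.4,182.5-.4),34)[:2]+[1,2.5];th=np.radians(-10.1);R=np.array([[np.cos(th),-np.sin(th)],[np.sin(th),np.cos(th)]]);print(R.T@(p-[591,209.5]))
print(job.hand_in())
E
```

```text
[-32.96275507  46.62382054]
the job is handed in; nothing more can be done
None
```

The kit is made up and the job is handed in, at about 42 s on the clock; no verdict was reported. I opened only the left lid, lifted the plug out, stood it in its well, and closed that lid again. Then I placed the large chuck, the small chuck and the hex key set.

The last pictures gave these positions in the caddy's frame, in mm:

| Part | Measured x, y | Target x, y |
|---|---|---|
| Plug | 39, -57 | 38, -57 |
| Small chuck | -32, -37 | -34, -38 |
| Large chuck | -33, 47 | -34, 45 |
| Hex key set | 37, 30 (along its slot within 1°) | 38, 30 |

- **Flatness:** all four parts look flat and released. I judged this by eye from the side camera and did not measure tilt or height. Two readings support it: the small chuck and hex key set pressed back at 3 N and 9 N when set down.
- **Lids and look-alikes:** all three lids look shut. The square chuck's top-camera position matched the start, and the filter looks untouched. The blue look-alike was not touched.
- **What disagreed:**
    - The two cameras differed by up to about 6 mm, so I corrected the top-camera positions by 1 mm in x and 2.5 mm in y. That correction is included in the table.
    - The gripper read 48.5 mm on the 52 mm disc and about 1 mm under on the plug. The grasps still held.

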